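# Clear the rolling pin, shut the cutter chest and lock it with its pin

### The job

The rolling pin was left lying across the open cutter chest: lay it in its wooden cradle first, then shut the lid fully. Then fetch the red-handled lock pin from under the edge of the cooling rack and push it through the holes of the hasp, from either side, until its handle meets the hasp. Leave the two loose cookie cutters and the jar where they are.

Things in the scene. Friction and masses are not known exactly. Their poses are not given: they have to be found in the camera images.
- chest: fixed open plywood box 200 (x) x 240 (y) x 85 high, walls 8; origin at the centre of its underside on the bench, x from front to the hinged rear, z up. An upright steel tab, 8 thick (along y) and 30 wide (x), stands on the middle of its front face from 100 to 130 in front of the origin, up to 134 high
- hasp_hole (a point): centre of the hole, 12 in diameter, along the chest's y through the steel tab: 115 in front (-x) of the chest's origin, 118 above the bench. With the lid shut, and only then, two lugs of the lid, 6 thick, flank the tab with their holes in line: the three plates reach 13 to either side of this point along y. The shut lid's top is 25 below this point, beginning 15 behind it
- lid (a joint): angle of the green lid in rad: 0 shut, 1.45 to 1.65 at the start, 1.75 at its stop. Hinge along the chest's y at the rear rim, 100 behind (+x) the chest's origin and 85 high; stiff, it stays where it is left and about 3 to 8 N at the free edge move it. The lid is a plate 200 (hinge to free edge) x 240 x 8; when open its outer face looks to the rear (+x)
- lid_edge (a point): middle of the lid's free edge, 200 from the hinge. The two steel hasp lugs (6 thick, 26 over both, 46 x 50) are here at the middle, reaching 30 beyond the edge and 42 above the outer face: push the lid about 95 to one side of the middle, where a gripper clears them
- rolling_pin: wooden rolling pin, loose, about 0.25 kg: barrel 45 in diameter and 200 long, a handle 22 in diameter and 45 long at each end, 290 overall; origin at its centre, x along its axis. It starts across the open chest, its handles resting on the side rims (its axis 96 above the bench, about along the chest's y); it can roll
- cradle: fixed dark wooden rolling pin cradle: base 130 x 70 x 12, origin at the centre of its underside, x along the axis of the pin to be laid in. Two 90-degree V uprights, 14 thick, 100 apart (50 either side of the origin along x), 43 high, 70 wide; 86 free between them for fingers
- cradle_seat (a point): where the rolling pin's centre is when it rests in the cradle, 47 above the bench; x along its axis
- rack: fixed wire cooling rack 180 x 180, top 40 high on four corner feet, with biscuits on it (48 high); origin on the bench under its centre. Its front edge is 91 in front (-x) of the origin
- lock_pin: loose lock pin, 60 g: red square handle 16 x 16 x 46, round steel shank 8 in diameter, 70 long, its last 8 tapered to 3. Origin on the axis (8 above the bench) at the shoulder of handle and shank; x points to the tip. At the start the handle is hidden under the rack's front edge and 60 of the shank sticks out: draw it out by the shank, lay it down and take it again by the handle
- lock_pin_seat (a point): point on the shank's axis 13 from the shoulder: it coincides with hasp_hole when the pin is fully home
- tree_cutter: loose steel tree-shaped cookie cutter 80 x 68 x 26 high, origin at the centre of its underside; leave alone
- star_cutter: loose brass star-shaped cookie cutter 72 across, 26 high, origin at the centre of its underside; leave alone
- jar: loose amber jar with a white cap, 60 in diameter, 85 high, origin at the centre of its underside; leave alone

How it is judged:
By the outcome, as a careful person would: the job done as asked, in the order asked, and still so for the second after the job is handed in, with the robot touching nothing.
It also fails if it takes over 72 s, if anything falls off the work surface, if the arm or the gripper's body presses on something with over 40 N, if the wrist force passes 120 N, or if a joint passes its speed limit or range.

### The arm

A 7-joint arm with a two-finger parallel gripper is mounted at the origin on the work surface. World frame = base frame: x ahead of the robot, y to its left, z up, the work surface at z = 0. Lengths are in mm, angles in degrees, forces in N, time in s.
With the tool pointing down it reaches from about 425 to 825 mm from the base axis. Payload 3.6 kg.
Tool frame: the origin (TCP) lies at the very end of the fingers, on their centre line; the grasp point (between the pads) lies 19 mm behind it; z points along the fingers, y is the line along which they close (so a half turn about z gives the same grasp; the last joint's range is limited). The gripper opens to 85 mm and grips with 20 to 120 N. Pads are 22 mm wide; open, the fingers measure 114 mm over their backs; the gripper's body (76 mm by 85 mm) begins 54 mm behind the grasp point. The pads swing forward as they close: fully open they stand 13 mm farther back than shut.
Start: joints at [-1.518, 35.231, -0.722, 81.555, 0.464, 63.22, -2.315], TCP at [649.97, 0.024, 204.697] pointing down, gripper open.
Joint ranges: [-178.69, 178.69], [-17.37, 117.87], [-77.05, 75.6], [15.02, 138.74], [-78.02, 258.01], [0.78, 113.62], [-162.83, 162.83]. Speed limits (degrees/s): [159.86, 159.86, 180, 180, 180, 180, 180].

### API

Orientations are given as a 3x3 rotation matrix whose columns are the frame's x, y, z axes.
In Python, from cell import manip gives the robot as it stands.
- The arm moves only by the tool carry_out, never from a script. Its argument "rows" is a list of rows, each a list of 3 entries, a list of its own where there are three numbers: the finger opening in mm, from 0 to 85.4, then the shift along the tool's x, y, z as a fraction of full scale, then the turn about the tool's z as a fraction of full scale. In form: [[hand, [x, y, z], yaw], ...]. A call has exactly 5 rows; each row shifts and turns the commanded pose from where the row before left it, along the tool's axes as they then stand; what a row does not reach is not made up. Full scale, the value 1, is 0.04 m for a shift and 360 degrees for a turn. A row lasts 1/12 s, in which the tool goes at most 41.7 mm and 7.16 degrees, less where a joint would pass 70% of its speed; a pose out of reach is approached as far as the arm can. A call with a number of a shift or a turn outside -1 to 1 is refused whole. A call with a gripper value outside its range is refused whole. The fingers move at their own pace and stop on an object; the grip force is fixed at half the most. Time passes only in rows, so rows that do not move let the fingers close, or fill a call up. It gives the time, the measured TCP pose, the force, the opening and the grip force at its end, in the units of the state.
- manip.read_state(): the state, without advancing time (a new reading comes with each control period).
- manip.capture(name): name is "scene" or "side" or "wrist"; returns (picture, depth): 400x640x3 uint8, red, green, blue; 400x640 float32, mm along the optical axis (not along the pixel's ray), 0 where there is no reading.
- manip.camera_params(name): a dict with "K" (3x3 intrinsics, pixels), "R" (3x3) and "t" (3): a world point X has camera coordinates R X + t; the wrist camera has in their place "hand_eye" (4x4, takes a point from camera to tool coordinates, whose origin is the TCP and whose axes are the flange's). Camera axes: x right, y down, z forward; pixel columns grow to the right and rows downward; lengths in mm; the calibration is good to about 2 mm. A picture is of the moment at which its call begins: read the wrist's pose just before it. camera_params takes no time and is no camera call.
- manip.hand_in(): hands the job in; it is judged then, once.
The state is a dict: "clock": time; "joint_positions": joint angles; "qvel": joint speeds; "tau": joint torques, N m; "eef_pos": TCP position; "eef_rot": TCP orientation; "contact_force": force on the tool from outside, world axes, zero at the start; "moment": the same for the moment, N m; "width": finger opening in mm; "gripper_force": force on a finger pad.
Only numpy, scipy, OpenCV 4.12 (cv2) and the standard library are available. Lean on these libraries where they do the work, as an engineer would, in place of code of your own. Each camera call takes 0.05 s, during which the arm holds its last target. There are 200 camera calls.

## Working session

There is one attempt and no reset: what is moved stays moved. The work goes in short steps, Python scripts to look and compute and a tool call to move; the robot and the scene stay as the last step left them, time stands still between calls to the robot, and variables do not carry over. Pictures are saved under pics/ and viewed, at most 13 in all, crops included, and the job is handed in when it is done.

Besides the shell and the picture viewer there is one more tool, called after "Call:" by a JSON object that holds its "op" and its "data". carry_out: Moves the arm, as the interface text tells. Its arguments: {"type":"object","properties":{"rows":{"type":"array","items":{"type":"array"}}},"required":["rows"]}

```bash
mkdir -p pics; ls; python3 - <<'E'
from cell import manip
import cv2,numpy as np
s=manip.read_state()
for k,v in s.items(): print(k,np.round(v,3).tolist())
ims=[]
for n in("scene","side"):
    p,d=manip.capture(n);c=manip.camera_params(n)
    np.savez(f"{n}0.npz",p=p,d=d,**c);print(n,[np.round(c[k],3).tolist() for k in c])
    cv2.imwrite(f"pics/{n}0.png",p[...,::-1])
print(manip.camera_params("wrist"))
E
```

```text
pics
clock 0.0
joint_positions [-1.518, 35.292, -0.725, 81.643, 0.465, 63.222, -2.315]
qvel [0.081, -0.104, 0.054, -0.058, 0.007, 0.044, 0.015]
tau [0.0, -46.922, 0.26, -17.104, 0.01, 0.01, 0.0]
eef_pos [649.138, 0.018, 203.5]
eef_rot [[-0.0, 1.0, -0.003], [1.0, 0.0, -0.0], [-0.0, -0.003, -1.0]]
contact_force [-0.513, -0.138, 0.383]
moment [-0.005, 0.014, -0.01]
gripper_force 0.0
width 85.708
scene [[[439.947, 0.0, 322.066], [0.0, 439.947, 195.653], [0.0, 0.0, 1.0]], [[-0.83, 0.557, 0.01], [0.441, 0.667, -0.601], [-0.342, -0.495, -0.799]], [460.478, -146.828, 1320.105]]
side [[[440.019, 0.0, 316.09], [0.0, 440.019, 198.533], [0.0, 0.0, 1.0]], [[0.917, -0.4, -0.003], [-0.2, -0.451, -0.87], [0.346, 0.798, -0.493]], [-516.005, 179.786, 1023.509]]
{'K': array([[283.93760607,   0.        , 317.61745129],
       [  0.        , 283.93760607, 197.29093829],
       [  0.        ,   0.        ,   1.        ]]), 'hand_eye': array([[-2.14129276e-04, -9.57631373e-01, -2.87996714e-01,
         7.36900858e+01],
       [ 9.99998483e-01,  2.92763067e-04, -1.71699198e-03,
         6.75457413e-02],
       [ 1.72856019e-03, -2.87996645e-01,  9.57629858e-01,
        -1.68413392e+02],
       [ 0.00000000e+00,  0.00000000e+00,  0.00000000e+00,
         1.00000000e+00]])}
```

View pics/scene0.png

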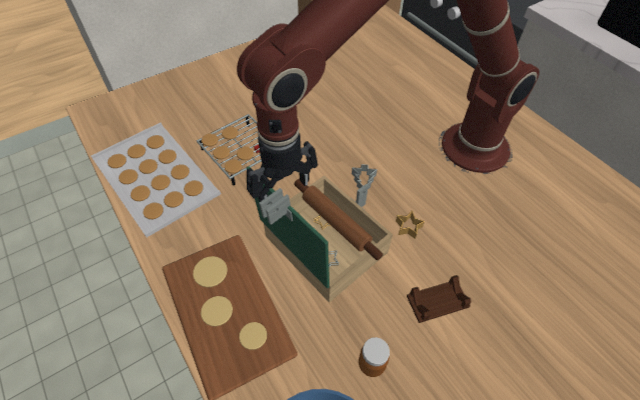

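View pics/side0.png

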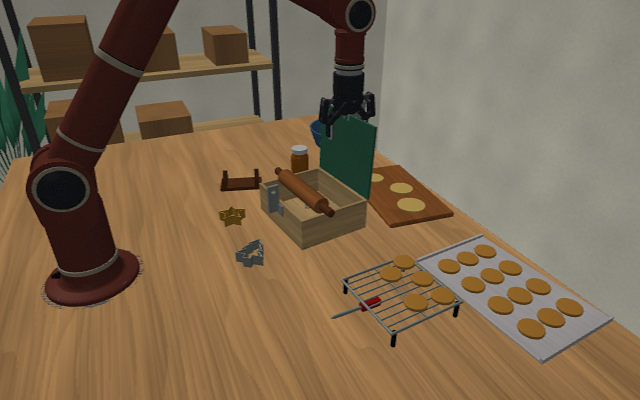

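The scene view shows the rolling pin from about (300,187) to (380,252) across the chest. The open lid and its lugs are at (275,207), the cradle at (440,300) and the jar at (375,355). In the side view the lock pin shank runs from (333,317) to (362,307), with its red handle at (370,303). The cradle is at (240,182) and the hasp tab at (272,200).

```bash
cat > h.py <<'E'
import numpy as np,cv2
from cell import manip
def cloud(p,d,K,R,t):
    v,u=np.mgrid[:400,:640]
    c=np.stack([(u-K[0,2])/K[0,0]*d,(v-K[1,2])/K[1,1]*d,d],-1)
    return (c-t)@R          # world, HxWx3
def load(n):
    z=np.load(n+".npz");return z['p'],z['d'],z['K'],z['R'],z['t']
def grab(n,save):
    p,d=manip.capture(n);c=manip.camera_params(n)
    np.savez(save+".npz",p=p,d=d,K=c['K'],R=c['R'],t=c['t']);return load(save)
def wrist(save):
    s=manip.read_state();p,d=manip.capture("wrist");c=manip.camera_params("wrist")
    T=np.eye(4);T[:3,:3]=s['eef_rot'];T[:3,3]=s['eef_pos'];W=T@c['hand_eye']
    R=W[:3,:3].T;t=-R@W[:3,3]
    np.savez(save+".npz",p=p,d=d,K=c['K'],R=R,t=t);return load(save)
def plane(uv,z,K,R,t):
    uv=np.atleast_2d(uv).astype(float)
    r=np.c_[(uv-K[:2,2])/[K[0,0],K[1,1]],np.ones(len(uv))]@R;o=-R.T@t
    return o+r*((z-o[2])/r[:,2])[:,None]
def two(uv1,c1,uv2,c2):
    P=[K@np.c_[R,t] for K,R,t in (c1,c2)]
    X=cv2.triangulatePoints(P[0],P[1],np.float64(uv1).reshape(2,1),np.float64(uv2).reshape(2,1));return X[:3,0]/X[3,0]
def show(name,p,x0,y0,x1,y1,f):
    cv2.imwrite(f"pics/{name}.png",cv2.resize(p[y0:y1,x0:x1,::-1],None,fx=f,fy=f,interpolation=cv2.INTER_CUBIC))
E
python3 - <<'E'
from h import *
for n in("scene0","side0"):
    p,d,K,R,t=load(n);X=cloud(p,d,K,R,t);h=cv2.cvtColor(p,cv2.COLOR_RGB2HSV)
    rois=dict(scene0=dict(pin=(290,175,395,265),cr=(400,270,475,325),lid=(260,185,335,285),jar=(355,335,395,380),chest=(255,175,395,300)),
      side0=dict(pin=(270,160,340,222),cr=(215,160,268,195),lid=(315,110,380,200),jar=(285,143,312,175),chest=(255,165,370,250)))[n]
    for k,(a,b,c,e) in rois.items():
        x=X[b:e,a:c].reshape(-1,3);hh=h[b:e,a:c].reshape(-1,3);print(n,k)
        if k=='pin': m=(x[:,2]>90)&(x[:,2]<135)&(hh[:,0]<14)&(hh[:,1]>110)
        elif k=='cr': m=(x[:,2]>20)&(hh[:,2]<110)
        elif k=='lid': m=(hh[:,0]>60)&(hh[:,0]<100)&(hh[:,1]>80)
        elif k=='jar': m=(x[:,2]>78)&(x[:,2]<95)&(hh[:,1]<60)
        else: m=(x[:,2]>80)&(x[:,2]<90)&(hh[:,0]>14)
        y=x[m];print(m.sum(), 'mean',y.mean(0).round(1),'lo',np.percentile(y,2,axis=0).round(1),'hi',np.percentile(y,98,axis=0).round(1))
        u,s,v=np.linalg.svd(y-y.mean(0),full_matrices=False);print(v.round(3).tolist())
        if k in('pin','cr','chest'):
            r=cv2.minAreaRect(y[:,:2].astype(np.float32));print('rect',r)
show('a',load('scene0')[0],250,150,480,330,3)
show('b',load('side0')[0],210,160,470,355,3)
E
```

```text
scene0 pin
1663 mean [540.4  42.5 110.6] lo [512.2 -97.3  94.2] hi [566.5 165.7 120.1]
[[-0.15, 0.989, -0.012], [-0.877, -0.128, 0.463], [0.456, 0.08, 0.886]]
rect ((539.0103149414062, 30.09668731689453), (44.24526596069336, 288.0833740234375), 9.671415328979492)
scene0 cr
430 mean [445.2 305.6  47. ] lo [376.1 256.7  20.4] hi [498.5 350.6  44.1]
[[0.48, 0.17, 0.86], [0.825, -0.421, -0.377], [0.298, 0.891, -0.342]]
rect ((642.3014526367188, 360.65570068359375), (564.9014282226562, 118.10395812988281), 15.801417350769043)
scene0 lid
2123 mean [669.2  93.7 191.9] lo [655.9 -36.4  92.2] hi [684.7 165.2 285.2]
[[0.073, 0.505, 0.86], [0.174, -0.856, 0.487], [-0.982, -0.114, 0.15]]
scene0 jar
577 mean [647.5 328.1  84.6] lo [623.4 304.1  80.2] hi [670.8 351.4  87.6]
[[0.816, 0.578, -0.019], [0.578, -0.816, -0.002], [0.017, 0.01, 1.0]]
scene0 chest
811 mean [521.9  52.7  84.7] lo [450.6 -95.6  80.4] hi [673.5 160.7  89.4]
[[0.294, 0.956, 0.001], [0.956, -0.294, 0.006], [-0.006, 0.001, 1.0]]
rect ((551.2161865234375, 42.3602294921875), (237.990478515625, 266.0623779296875), 8.635294914245605
[... 417 characters left out ...]
0.35, -0.875]]
rect ((328.50830078125, -308.08538818359375), (1309.21630859375, 124.69671630859375), 80.10432434082031)
side0 lid
3300 mean [667.5  21.4 184.5] lo [647.3 -71.3  89.3] hi [687.1 158.3 283.9]
[[-0.219, -0.882, 0.416], [-0.036, 0.434, 0.9], [0.975, -0.182, 0.127]]
side0 jar
100 mean [641.7 321.4  84.4] lo [618.9 299.2  79.5] hi [664.3 348.7  88. ]
[[0.162, 0.986, 0.035], [-0.987, 0.163, -0.012], [0.018, 0.033, -0.999]]
side0 chest
749 mean [573.8   9.4  84.4] lo [445.4 -98.3  80.3] hi [675.6 157.4  89.3]
[[0.343, 0.939, 0.002], [0.939, -0.343, 0.003], [-0.003, -0.001, 1.0]]
rect ((549.232177734375, 31.074935913085938), (235.71534729003906, 250.08236694335938), 8.509923934936523)
```

View pics/a.png

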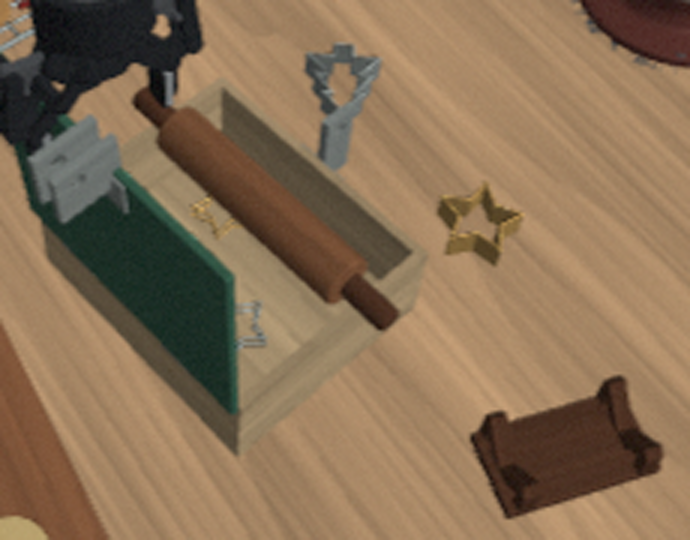

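View pics/b.png

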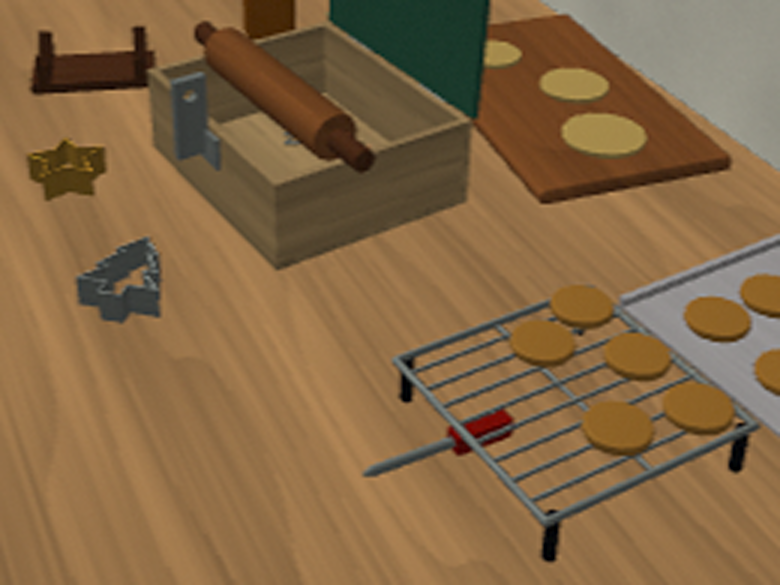

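Crop a shows the gripper straddling the upright lid at (40,100). Crop b shows the hasp tab's hole at (190,97) and the shank tip at (368,471). I'll lift straight up first, then look again.

Call:
{"op": "carry_out", "data": {"rows": [[85,[0,0,-0.8],0],[85,[0,0,-0.8],0],[85,[0,0,-0.8],0],[85,[0,0,-0.8],0],[85,[0,0,0],0]]}}

```text
clock: 0.52
eef_pos: [653.0, 0.0, 340.2]
eef_rot: [[0.0, 1.0, 0.014], [1.0, -0.0, 0.0], [0.0, 0.014, -1.0]]
contact_force: [1.6, -0.3, 1.6]
width: 84.9
gripper_force: 0.0
```

```bash
python3 - <<'E'
from h import *
s=manip.read_state();print(s['clock'],np.round(s['eef_pos'],1),np.round(s['contact_force'],1))
wrist("w1");grab("scene","scene1");grab("side","side1")
show('c',load('w1')[0],0,0,640,400,1.25)
for n in("scene1","side1","w1"):
    p,d,K,R,t=load(n);X=cloud(p,d,K,R,t);h=cv2.cvtColor(p,cv2.COLOR_RGB2HSV)
    A=X.reshape(-1,3);H=h.reshape(-1,3);ok=(d.ravel()>0)
    # lid: green
    m=ok&(H[:,0]>60)&(H[:,0]<95)&(H[:,1]>90)&(A[:,0]>600)&(A[:,0]<740)&(abs(A[:,1]-30)<170)&(A[:,2]>95)&(A[:,2]<300)
    if m.sum()>50:
        y=A[m];y=y[np.abs(y-np.median(y,0)).max(1)<200]
        u,s_,v=np.linalg.svd(y-y.mean(0),full_matrices=False);print(n,'lid',m.sum(),y.mean(0).round(1),v[2].round(3),np.percentile(y,1,axis=0).round(),np.percentile(y,99,axis=0).round())
    # rims in yaw frame
    for yaw in (8.6,):
        c,s_=np.cos(np.radians(yaw)),np.sin(np.radians(yaw));B=A[:,:2]@np.array([[c,-s_],[s_,c]])
        m=ok&(A[:,2]>81)&(A[:,2]<88)&(A[:,0]>400)&(A[:,0]<720)&(abs(A[:,1]-30)<170)&(H[:,0]>12)&(H[:,0]<30)&(H[:,1]>40)
        print(n,'rim',m.sum(),np.percentile(B[m],[.5,2,50,98,99.5],axis=0).round(1).tolist())
        # wall lines
        b=B[m]
        for ax in(0,1):
            hst,e=np.histogram(b[:,ax],bins=np.arange(b[:,ax].min(),b[:,ax].max()+4,4));print(ax,int(e[0]),hst.tolist())
E
```

```text
0.5167 [653.    0.  340.2] [ 1.6 -0.3  1.6]
scene1 lid 2205 [671.8  72.7 201.3] [-0.989 -0.141  0.046] [655. -66.  97.] [694. 166. 286.]
scene1 rim 686 [[460.1, -173.1], [461.3, -172.1], [481.4, 14.9], [652.9, 67.2], [659.1, 67.6]]
0 433 [1, 0, 0, 0, 0, 0, 15, 117, 135, 57, 9, 9, 9, 13, 8, 12, 13, 8, 8, 7, 4, 0, 0, 0, 0, 0, 2, 13, 10, 17, 15, 11, 13, 12, 11, 12, 8, 7, 9, 6, 6, 7, 7, 7, 5, 7, 8, 5, 7, 7, 7, 8, 7, 7, 7, 8, 4, 1]
1 -173 [38, 44, 27, 6, 6, 4, 6, 4, 5, 5, 5, 4, 5, 7, 5, 3, 3, 6, 7, 6, 5, 4, 6, 7, 4, 5, 5, 5, 5, 4, 5, 6, 3, 8, 4, 4, 5, 7, 4, 9, 6, 5, 8, 6, 5, 6, 4, 7, 5, 8, 4, 7, 4, 6, 4, 8, 7, 13, 103, 132, 37]
side1 lid 3508 [668.6  34.7 193.8] [ 0.989  0.142 -0.05 ] [648. -72.  97.] [688. 160. 285.]
side1 rim 601 [[458.8, -176.5], [459.8, -174.6], [578.3, -108.2], [660.1, 65.4], [661.7, 68.2]]
0 458 [51, 60, 31, 8, 9, 8, 7, 9, 7, 8, 10, 7, 7, 17, 19, 6, 7, 4, 1, 0, 0, 0, 0, 0, 1, 7, 4, 4, 4, 4, 9, 7, 8, 6, 7, 8, 5, 6, 7, 9, 4, 7, 6, 6, 8, 8, 4, 14, 68, 63, 40, 1]
1 -194 [1, 0, 0, 0, 16, 95, 59, 24, 8, 7, 11, 12, 9, 8, 7, 7, 3, 10, 8, 6, 6, 7, 7, 5, 10, 6, 7, 5, 8, 7, 5, 4, 8, 8, 7, 4, 3, 5, 4, 3, 6, 3, 1, 3, 4, 2, 1, 6, 2, 1, 5, 3, 3, 2, 5, 4, 6, 4, 8, 4, 5, 6, 21, 43, 35, 5, 3]
w1 lid 6008 [668.7  58.4 242.3] [ 0.987  0.141 -0.074] [650. -63. 108.] [691. 157. 285.]
w1 rim 3354 [[460.0, -172.4], [460.8, -171.5], [563.1, -20.9], [659.5, 67.0], [660.3, 67.8]]
0 458 [297, 463, 325, 26, 37, 37, 31, 36, 34, 33, 34, 37, 35, 33, 22, 0, 0, 0, 0, 0, 21, 37, 34, 33, 37, 33, 34, 35, 36, 33, 33, 37, 33, 35, 37, 32, 38, 35, 34, 33, 37, 34, 36, 33, 35, 34, 36, 33, 332, 464, 120]
1 -173 [215, 269, 133, 30, 25, 27, 29, 27, 28, 28, 27, 28, 28, 28, 24, 29, 27, 27, 30, 28, 30, 32, 30, 31, 32, 31, 32, 33, 32, 34, 33, 34, 35, 32, 36, 31, 36, 34, 36, 36, 34, 32, 35, 33, 39, 35, 36, 37, 35, 36, 40, 39, 42, 39, 41, 40, 44, 46, 415, 428, 81]
```

View pics/c.png

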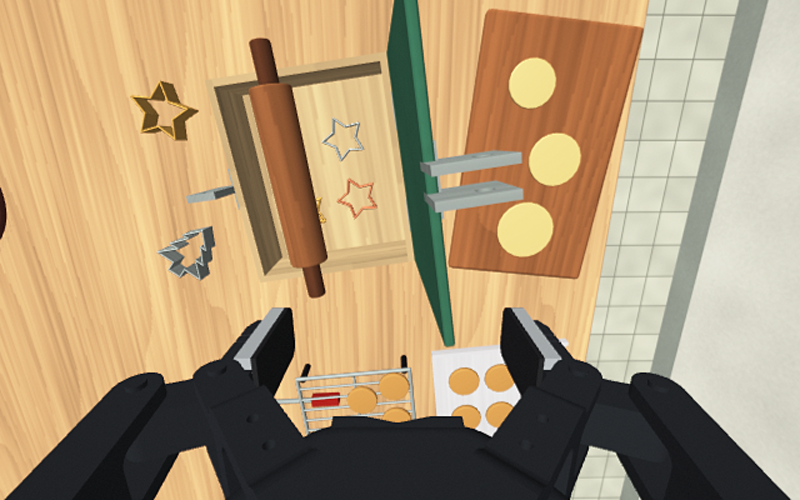

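The wrist view shows the pin from (262,45) to (317,290), the rim corners, the tab at (212,194), the lugs at (475,180) and the lock pin under the rack at (325,400). Next I'll fit the pin, chest, cradle and rack.

```bash
python3 - <<'E'
from h import *
def rect(y):
    return [np.round(q,1).tolist() if not np.isscalar(q) else round(q,1) for q in cv2.minAreaRect(y.astype(np.float32))]
for n in("scene1","side1","w1"):
    p,d,K,R,t=load(n);X=cloud(p,d,K,R,t);A=X.reshape(-1,3);H=cv2.cvtColor(p,cv2.COLOR_RGB2HSV).reshape(-1,3);ok=d.ravel()>0
    box=lambda a,b,c,e,z0,z1:ok&(A[:,0]>a)&(A[:,0]<b)&(A[:,1]>c)&(A[:,1]<e)&(A[:,2]>z0)&(A[:,2]<z1)
    m=box(480,600,-140,200,93,125)&(H[:,1]>100)&(H[:,0]<13);y=A[m]
    b=y[y[:,2]>112];v=np.linalg.svd(b[:,:2]-b[:,:2].mean(0),full_matrices=False)[2][0]
    v=v*np.sign(v[1]);pr=y[:,:2]@v;print(n,'pin',m.sum(),'dir',v.round(3),'ang',np.degrees(np.arctan2(-v[0],v[1])).round(2),'top z',np.percentile(y[:,2],99).round(1),'rect',rect(y[:,:2]))
    nrm=np.array([v[1],-v[0]]);lo,hi=np.percentile(pr,[.3,99.7]);
    top=b[b[:,2]>np.percentile(b[:,2],75)];print('  top line offset',(top[:,:2]@nrm).mean().round(1),'along',lo.round(1),hi.round(1), 'centre',(nrm*(top[:,:2]@nrm).mean()+v*(lo+hi)/2).round(1))
    # circle fit in cross section of barrel
    bb=y[(abs(pr-(lo+hi)/2)<85)];q=np.c_[bb[:,:2]@nrm,bb[:,2]]
    s=np.linalg.lstsq(np.c_[2*q,np.ones(len(q))],(q**2).sum(1),rcond=None)[0];print('  circ',s[:2].round(1),np.sqrt(s[2]+s[0]**2+s[1]**2).round(1), 'centre',(nrm*s[0]+v*(lo+hi)/2).round(1))
    m=box(350,540,240,370,5,60)&(H[:,2]<140)&(H[:,1]>60)
    if m.sum()>30: print('  cradle',m.sum(),rect(A[m][:,:2]),'hi',A[m][:,2].max()); q=A[m&(A[:,2]>20)];print('   up',rect(q[:,:2]), 'zmax',np.percentile(q[:,2],97))
    # front rim line / side rims for yaw
    c,s_=np.cos(np.radians(8.6)),np.sin(np.radians(8.6));B=A[:,:2]@np.array([[c,-s_],[s_,c]])
    m=box(400,720,-140,200,81,88)&(H[:,0]>12)&(H[:,0]<30)&(H[:,1]>40)
    for ax,a0,a1,o in((0,459,468,1),(1,-173,-164.5,0),(1,59.5,68,0)):
        k=m&(B[:,ax]>a0-2)&(B[:,ax]<a1+2);f=np.polyfit(B[k,o],B[k,ax],1);print('   rimline',ax,k.sum(),'tilt',np.degrees(np.arctan(f[0])).round(2),'at',np.median(B[k,ax]).round(1))
    # tab
    m=box(410,470,-20,50,90,140)&(H[:,1]<70)
    if m.sum()>5: print('  tab',m.sum(),A[m].mean(0).round(1),(B[m].min(0)).round(1),B[m].max(0).round(1),A[m][:,2].max().round(1))
    # rack top
    m=box(450,760,-420,-100,34,54)
    if m.sum()>50: print('  rack',m.sum(),rect(A[m][:,:2]))
    # jar
    # lock pin steel/red
    hh=H;m=box(350,760,-420,-80,-5,30)&((hh[:,0]<6)|(hh[:,0]>174))&(hh[:,1]>170)
    if m.sum()>5: print('  red',m.sum(),A[m].mean(0).round(1),rect(A[m][:,:2]))
c1=load('scene1')[2:];c2=load('side1')[2:]
E
```

```text
scene1 pin 1407 dir [-0.147  0.989] ang 8.43 top z 120.3 rect [[538.9, 29.2], [39.6, 291.2], 8.3]
  top line offset 534.7 along -191.6 94.3 centre [536.   30.3]
  circ [534.8  98.5] 19.8 centre [536.1  30.3]
  cradle 1742 [[434.8, 301.7], [71.9, 131.5], 73.2] hi 44.94816584636201
   up [[434.1, 302.0], [71.7, 116.3], 73.2] zmax 42.681694788018184
   rimline 0 284 tilt 0.27 at 465.8
   rimline 1 109 tilt -0.36 at -168.2
   rimline 1 278 tilt -0.32 at 63.0
  tab 146 [451.7  17.4 117. ] [430.7 -57.8] [463.3 -46.6] 137.7
  rack 1152 [[595.5, -348.3], [182.7, 155.9], 4.9]
  red 34 [ 531.2 -344.9   13.3] [[531.9, -345.1], [17.1, 26.4], 87.5]
side1 pin 233 dir [-0.176  0.984] ang 10.12 top z 118.9 rect [[526.0, 25.2], [39.7, 290.8], 11.9]
  top line offset 532.5 along -212.6 77.5 centre [536.1  27.1]
  circ [527.9  99.4] 19.3 centre [531.6  26.3]
  cradle 545 [[432.1, 300.6], [77.0, 127.7], 73.2] hi 44.82067130171895
   up [[432.3, 298.4], [71.5, 114.3], 72.6] zmax 43.659612588933435
   rimline 0 141 tilt 0.15 at 463.6
   rimline 1 186 tilt -0.3 at -171.0
   rimline 1 84 tilt -0.44 at 61.6
  tab 184 [447.1  12.2 114. ] [429.2 -60.8] [460.  -47.3] 136.0
  rack 2167 [[586.9, -260.0], [184.1, 336.8], 5.1]
  red 108 [ 535.4 -349.    13.4] [[535.1, -347.9], [16.3, 45.2], 87.7]
w1 pin 5542 dir [-0.143  0.99 ] ang 8.2 top z 118.8 rect [[535.7, 30.2], [41.9, 285.6], 8.6]
  top line offset 533.1 along -186.8 94.9 centre [534.2  30.6]
  circ [532.7  96. ] 21.7 centre [533.8  30.5]
   rimline 0 1075 tilt 0.46 at 465.0
   rimline 1 611 tilt -0.41 at -167.8
   rimline 1 942 tilt -0.38 at 63.2
  tab 255 [452.5  17.3 123.8] [431.  -55.1] [461.3 -47.2] 135.7
  rack 2046 [[591.6, -324.3], [182.3, 107.8], 5.8]
  red 160 [ 536.2 -342.5   11.7] [[535.6, -343.6], [45.5, 15.0], 2.0]
```

Call:
{"op": "carry_out", "data": {"rows": [[85,[0.19,-0.744,0],0],[85,[0.19,-0.744,0],0],[85,[0.19,-0.744,0],0],[85,[0.19,-0.744,0],0],[85,[0,0,0],-0.012]]}}

```text
clock: 1.08
eef_pos: [523.6, 32.6, 330.6]
eef_rot: [[-0.081, 0.997, -0.01], [0.997, 0.081, 0.001], [0.002, -0.01, -1.0]]
contact_force: [-0.4, 0.3, 0.0]
width: 85.0
gripper_force: 0.0
```

Call:
{"op": "carry_out", "data": {"rows": [[85,[0,0,0.5],-0.011],[85,[0,0,1],0],[85,[0,0,1],0],[85,[0,0,1],0],[85,[0,0,0],0]]}}

```text
clock: 1.5
eef_pos: [522.9, 29.6, 183.8]
eef_rot: [[-0.144, 0.989, -0.022], [0.99, 0.144, -0.002], [0.001, -0.022, -1.0]]
contact_force: [-0.9, -0.5, -1.0]
width: 84.9
gripper_force: 0.0
```

```bash
python3 - <<'E'
from h import *
s=manip.read_state();print(s['clock'],np.round(s['eef_pos'],1),np.round(s['eef_rot'],3).tolist(),np.round(s['contact_force'],1))
E
```

```text
1.5 [522.9  29.6 183.8] [[-0.144, 0.989, -0.022], [0.99, 0.144, -0.002], [0.001, -0.022, -1.0]] [-0.9 -0.5 -1. ]
```

Call:
{"op": "carry_out", "data": {"rows": [[85,[0,0,0],0],[85,[0,0,0],0],[85,[0,0,0],0],[85,[0,0,0],0],[85,[0,0,0],0]]}}

```text
clock: 1.92
eef_pos: [532.1, 30.5, 194.6]
eef_rot: [[-0.144, 0.99, 0.004], [0.99, 0.144, 0.0], [-0.0, 0.004, -1.0]]
contact_force: [0.4, -0.4, 0.6]
width: 84.9
gripper_force: 0.0
```

Call:
{"op": "carry_out", "data": {"rows": [[85,[0,0.04,0.7],0],[85,[0,0,0.7],0],[85,[0,0,0.7],0],[85,[0,0,0.5],0],[85,[0,0,0.3],0]]}}

```text
clock: 2.33
eef_pos: [531.8, 30.6, 75.3]
eef_rot: [[-0.144, 0.99, -0.002], [0.99, 0.144, -0.0], [0.0, -0.002, -1.0]]
contact_force: [0.8, 0.4, 0.1]
width: 84.9
gripper_force: 0.0
```

Call:
{"op": "carry_out", "data": {"rows": [[85,[0,0,0],0],[85,[0,0,0],0],[85,[0,0,0],0],[40,[0,0,0],0],[40,[0,0,0],0]]}}

```text
clock: 2.75
eef_pos: [533.5, 30.7, 78.0]
eef_rot: [[-0.144, 0.99, 0.003], [0.99, 0.144, 0.0], [-0.0, 0.003, -1.0]]
contact_force: [0.3, 0.1, 0.1]
width: 63.2
gripper_force: 0.0
```

Call:
{"op": "carry_out", "data": {"rows": [[35,[0,0,0],0],[35,[0,0,0],0],[35,[0,0,0],0],[35,[0,0,0],0],[35,[0,0,0],0]]}}

```text
clock: 3.17
eef_pos: [533.5, 30.8, 78.1]
eef_rot: [[-0.144, 0.99, 0.002], [0.99, 0.144, 0.0], [-0.0, 0.002, -1.0]]
contact_force: [0.1, 0.6, 7.4]
width: 36.1
gripper_force: 48.8
```

Grip width is 36 instead of 45, so I'll check what was gripped.

```bash
python3 - <<'E'
from h import *
p,*_=wrist("w2");q,*_=grab("side","side2")
a=cv2.resize(p[40:400,100:540],None,fx=.9,fy=.9);b=cv2.resize(q[80:250,240:400],None,fx=2,fy=2)
H=max(a.shape[0],b.shape[0]);f=lambda i:cv2.copyMakeBorder(i,0,H-i.shape[0],0,0,0)
cv2.imwrite("pics/d.png",np.hstack([f(a),f(b)])[...,::-1]);print(np.round(manip.read_state()['width'],1))
E
```

```text
36.1
```

View pics/d.png

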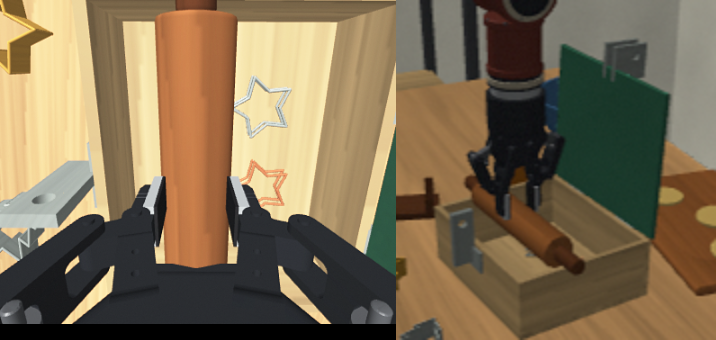

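Call:
{"op": "carry_out", "data": {"rows": [[85,[0,0,0],0],[85,[0,0,0],0],[85,[0,0,0.15],0],[85,[0,0,0.1],0],[85,[0,0,0],0]]}}

```text
clock: 3.68
eef_pos: [531.4, 30.6, 65.4]
eef_rot: [[-0.144, 0.99, -0.003], [0.99, 0.144, -0.0], [0.0, -0.003, -1.0]]
contact_force: [0.3, 0.2, -0.1]
width: 84.9
gripper_force: 0.0
```

Call:
{"op": "carry_out", "data": {"rows": [[35,[0,0,0],0],[35,[0,0,0],0],[35,[0,0,0],0],[35,[0,0,0],0],[35,[0,0,0],0]]}}

```text
clock: 4.1
eef_pos: [532.4, 30.6, 67.3]
eef_rot: [[-0.144, 0.99, -0.0], [0.99, 0.144, -0.0], [-0.0, -0.0, -1.0]]
contact_force: [-1.4, -0.7, 3.9]
width: 42.3
gripper_force: 60.2
```

Call:
{"op": "carry_out", "data": {"rows": [[35,[0,0,0],0],[35,[0,0,0],0],[35,[0,0,0],0],[35,[0,0,0],0],[35,[0,0,0],0]]}}

```text
clock: 4.52
eef_pos: [532.4, 30.6, 67.3]
eef_rot: [[-0.144, 0.99, 0.0], [0.99, 0.144, 0.0], [0.0, 0.0, -1.0]]
contact_force: [-1.2, 0.7, 5.0]
width: 42.2
gripper_force: 60.2
```

Call:
{"op": "carry_out", "data": {"rows": [[85,[0,0,0],0],[85,[0,0,0],0],[85,[0,0.03,0.14],0],[85,[0,0,0],0],[85,[0,0,0],0]]}}

```text
clock: 4.93
eef_pos: [533.4, 30.8, 60.5]
eef_rot: [[-0.144, 0.99, -0.001], [0.99, 0.144, -0.0], [0.0, -0.001, -1.0]]
contact_force: [-0.3, 0.4, 0.4]
width: 84.9
gripper_force: 0.0
```

Call:
{"op": "carry_out", "data": {"rows": [[35,[0,0,0],0],[35,[0,0,0],0],[35,[0,0,0],0],[35,[0,0,0],0],[35,[0,0,0],0]]}}

```text
clock: 5.35
eef_pos: [534.0, 30.8, 61.5]
eef_rot: [[-0.144, 0.99, 0.001], [0.99, 0.144, 0.0], [0.0, 0.001, -1.0]]
contact_force: [-0.3, 0.7, 2.5]
width: 43.1
gripper_force: 60.6
```

Call:
{"op": "carry_out", "data": {"rows": [[35,[0,0,0],0],[35,[0,0,-0.2],0],[35,[0,0,-0.4],0],[35,[0,0,-0.4],0],[35,[0,0,0],0]]}}

```text
clock: 5.77
eef_pos: [535.5, 31.0, 103.5]
eef_rot: [[-0.144, 0.99, 0.005], [0.99, 0.144, 0.0], [-0.0, 0.005, -1.0]]
contact_force: [0.3, -0.4, -2.7]
width: 43.1
gripper_force: 61.7
```

Call:
{"op": "carry_out", "data": {"rows": [[35,[0,0,-0.6],0],[35,[0.4,-0.09,-0.6],0],[35,[0.8,-0.18,-0.3],0],[35,[0.9,-0.19,0],-0.01],[35,[0,0,0],0.01]]}}

```text
clock: 6.18
eef_pos: [499.9, 121.1, 161.3]
eef_rot: [[-0.157, 0.988, -0.002], [0.988, 0.157, 0.008], [0.008, -0.001, -1.0]]
contact_force: [-1.4, 2.3, -2.5]
width: 43.0
gripper_force: 62.3
```

Call:
{"op": "carry_out", "data": {"rows": [[35,[0.9,-0.19,0],0],[35,[0.9,-0.19,0],0],[35,[0.9,-0.19,0],0],[35,[0.9,-0.19,0],0],[35,[0.8,-0.17,0],0]]}}

```text
clock: 6.6
eef_pos: [439.2, 282.1, 160.2]
eef_rot: [[-0.145, 0.989, -0.002], [0.989, 0.145, -0.0], [0.0, -0.002, -1.0]]
contact_force: [1.0, -0.2, -3.4]
width: 43.0
gripper_force: 62.2
```

Call:
{"op": "carry_out", "data": {"rows": [[35,[0.5,-0.115,0],0],[35,[0,0,0],-0.018],[35,[0,0,0],-0.018],[35,[0,0,0],-0.018],[35,[0,0,0],-0.018]]}}

```text
clock: 7.02
eef_pos: [432.8, 298.8, 159.9]
eef_rot: [[-0.567, 0.823, -0.002], [0.823, 0.567, -0.002], [-0.0, -0.003, -1.0]]
contact_force: [-0.6, -0.4, -2.7]
width: 43.0
gripper_force: 62.2
```

Call:
{"op": "carry_out", "data": {"rows": [[35,[0,0,0],-0.018],[35,[0,0,0],-0.018],[35,[0,0,0],-0.018],[35,[0,0,0],-0.018],[35,[0,0,0],-0.018]]}}

```text
clock: 7.43
eef_pos: [433.1, 298.5, 160.0]
eef_rot: [[-0.92, 0.392, -0.002], [0.392, 0.92, -0.001], [0.001, -0.002, -1.0]]
contact_force: [-0.1, -0.1, -2.6]
width: 43.0
gripper_force: 62.2
```

Call:
{"op": "carry_out", "data": {"rows": [[35,[0,0,0],-0.018],[35,[0,0,0],0],[35,[0,0,0],0],[35,[0,0,0],0],[35,[0,0,0],0]]}}

```text
clock: 7.85
eef_pos: [433.6, 299.1, 160.8]
eef_rot: [[-0.956, 0.293, -0.0], [0.293, 0.956, -0.0], [0.0, -0.001, -1.0]]
contact_force: [-1.1, 0.3, -2.5]
width: 43.0
gripper_force: 62.2
```

```bash
python3 - <<'E'
from h import *
s=manip.read_state();R0=s['eef_rot'];print(np.round(s['eef_pos'],1),np.degrees(np.arctan2(R0[1][0],R0[0][0])),s['joint_positions'])
for n in("scene","side","w"):
    p,d,K,R,t=wrist("w3") if n=="w" else grab(n,n+"3");X=cloud(p,d,K,R,t);A=X.reshape(-1,3);H=cv2.cvtColor(p,cv2.COLOR_RGB2HSV).reshape(-1,3);ok=d.ravel()>0
    m=ok&(A[:,0]>330)&(A[:,0]<530)&(A[:,1]>225)&(A[:,1]<375)&(A[:,2]>5)&(A[:,2]<50)&(H[:,2]<140)&(H[:,1]>60)
    q=A[m];print(n,m.sum(),cv2.minAreaRect(q[:,:2].astype(np.float32)),np.percentile(q[:,2],98).round(1))
    m=ok&(A[:,0]>250)&(A[:,0]<620)&(A[:,1]>200)&(A[:,1]<400)&(A[:,2]>170)&(A[:,2]<235)&(H[:,0]<13)&(H[:,1]>100)
    q=A[m];print('  pin',m.sum(),cv2.minAreaRect(q[:,:2].astype(np.float32)) if len(q)>3 else 0,np.percentile(q[:,2],99).round(1) if len(q) else 0)
E
```

```text
[433.6 299.1 160.8] 162.99088448593517 [-22.27660399  28.64360305 -21.78614843 104.76151388  13.5962865
  49.18760519  22.39562582]
scene 1736 ((434.9174499511719, 301.7589416503906), (71.75511932373047, 129.97457885742188), 73.56922912597656) 41.4
  pin 1731 ((437.6700744628906, 297.2381896972656), (45.94041442871094, 287.7972106933594), 73.20600128173828) 219.2
side 542 ((431.4369201660156, 300.6401672363281), (78.74537658691406, 128.59197998046875), 72.86259460449219) 41.8
  pin 422 ((429.4775695800781, 286.5585021972656), (32.612083435058594, 286.2908935546875), 73.75785827636719) 218.1Traceback (most recent call last):
  File "<stdin>", line 6, in <module>
    return _quantile_unchecked(
        a, q, axis, out, overwrite_input, method, keepdims, weights)
    return _ureduce(a,
                    func=_quantile_ureduce_func,
    ...<5 lines>...
                    overwrite_input=overwrite_input,
                    method=method)
    r = func(a, **kwargs)
    result = _quantile(arr,
                       quantiles=q,
    ...<2 lines>...
                       out=out,
                       weights=wgt)
    slices_having_nans = np.isnan(arr[-1, ...])
                                  ~~~^^^^^^^^^
IndexError: index -1 is out of bounds for axis 0 with size 0
```

Call:
{"op": "carry_out", "data": {"rows": [[35,[0.075,0.047,0.4],0],[35,[0,0,0.8],0],[35,[0,0,0.8],0],[35,[0,0,0.6],0],[35,[0,0,0.2],0]]}}

```text
clock: 8.42
eef_pos: [429.5, 300.2, 45.9]
eef_rot: [[-0.957, 0.291, -0.005], [0.291, 0.957, -0.004], [0.004, -0.006, -1.0]]
contact_force: [0.5, -0.6, -3.3]
width: 42.8
gripper_force: 62.1
```

Call:
{"op": "carry_out", "data": {"rows": [[35,[0,0,0.3],0],[35,[0,0,0.2],0],[35,[0,0,0.2],0],[35,[0,0,0.1],0],[35,[0,0,0],0]]}}

```text
clock: 8.83
eef_pos: [431.4, 301.9, 16.9]
eef_rot: [[-0.957, 0.291, -0.0], [0.291, 0.957, -0.0], [0.0, -0.0, -1.0]]
contact_force: [-0.7, -0.4, -2.4]
width: 42.9
gripper_force: 62.1
```

Call:
{"op": "carry_out", "data": {"rows": [[35,[0,0,0],0],[35,[0,0,0],0],[35,[0,0,0],0],[35,[0,0,0],0],[35,[0,0,0],0]]}}

```text
clock: 9.25
eef_pos: [431.7, 302.0, 17.5]
eef_rot: [[-0.957, 0.291, 0.001], [0.291, 0.957, 0.0], [-0.0, 0.001, -1.0]]
contact_force: [-0.1, 0.1, -3.6]
width: 43.2
gripper_force: 62.1
```

Call:
{"op": "carry_out", "data": {"rows": [[35,[0,0,0.05],0],[35,[0,0,0.03],0],[35,[0,0,0.02],0],[35,[0,0,0],0],[35,[0,0,0],0]]}}

```text
clock: 9.67
eef_pos: [431.8, 302.5, 13.2]
eef_rot: [[-0.957, 0.291, 0.001], [0.291, 0.957, 0.001], [-0.0, 0.001, -1.0]]
contact_force: [0.9, 1.3, -0.9]
width: 42.6
gripper_force: 62.5
```

Call:
{"op": "carry_out", "data": {"rows": [[50,[0,0,0],0],[60,[0,0,0],0],[75,[0,0,0],0],[75,[0,0,0],0],[75,[0,0,0],0]]}}

```text
clock: 10.08
eef_pos: [431.5, 301.9, 13.2]
eef_rot: [[-0.957, 0.291, 0.0], [0.291, 0.957, 0.0], [-0.0, 0.0, -1.0]]
contact_force: [0.6, 0.5, -0.1]
width: 75.4
gripper_force: 0.0
```

Call:
{"op": "carry_out", "data": {"rows": [[80,[0,0,-0.1],0],[80,[0,0,-0.4],0],[80,[0,0,-0.8],0],[80,[0,0,-1],0],[80,[0,0,-1],0]]}}

```text
clock: 10.5
eef_pos: [430.7, 301.3, 146.3]
eef_rot: [[-0.957, 0.291, -0.002], [0.291, 0.957, -0.001], [0.002, -0.002, -1.0]]
contact_force: [0.5, -0.2, -0.6]
width: 79.8
gripper_force: 0.0
```

Call:
{"op": "carry_out", "data": {"rows": [[0,[0,0,-1],0],[0,[0,0,-1],0],[0,[0,0,-1],0],[0,[0,0,-0.5],0],[0,[0,0,0],0]]}}

```text
clock: 10.92
eef_pos: [433.4, 304.2, 291.2]
eef_rot: [[-0.957, 0.291, 0.01], [0.291, 0.957, 0.007], [-0.007, 0.01, -1.0]]
contact_force: [0.8, -0.4, -0.0]
width: 19.2
gripper_force: 0.0
```

```bash
python3 - <<'E'
from h import *
s=manip.read_state();print(np.round(s['eef_pos'],1))
ims=[]
for n in("scene","side"):
    p,d,K,R,t=grab(n,n+"4");X=cloud(p,d,K,R,t);A=X.reshape(-1,3);H=cv2.cvtColor(p,cv2.COLOR_RGB2HSV).reshape(-1,3);ok=d.ravel()>0
    m=ok&(A[:,0]>250)&(A[:,0]<620)&(A[:,1]>200)&(A[:,1]<400)&(A[:,2]>46)&(A[:,2]<90)&(H[:,0]<13)&(H[:,1]>100)
    q=A[m];print('  pin',m.sum(),cv2.minAreaRect(q[:,:2].astype(np.float32)),np.percentile(q[:,2],[90,99]).round(1))
    # height along the axis
    x=q[:,:2]@np.array([.957,-.291]);x-=np.median(x)
    for a in(-80,-40,0,40,80): k=abs(x-a)<15;print(a,np.percentile(q[k,2],95).round(1),end=' ')
E
```

```text
[433.4 304.2 291.2]
  pin 1806 ((435.38311767578125, 299.2421875), (50.36817169189453, 287.18829345703125), 73.2707748413086) [69.  71.2]
-80 69.3 -40 69.8 0 70.1 40 70.3 80 70.0   pin 261 ((429.8465576171875, 291.8544616699219), (32.06964874267578, 282.9654846191406), 73.73372650146484) [65.9 69.8]
-80 69.0 -40 69.6 0 69.0 40 67.4 80 68.9
```

Call:
{"op": "carry_out", "data": {"rows": [[0,[-0.9,-0.22,-0.4],0],[0,[-0.94,-0.225,-0.4],0],[0,[-0.94,-0.225,-0.2],0],[0,[-0.94,-0.225,0],0],[0,[-0.94,-0.225,0],0]]}}

```text
clock: 11.43
eef_pos: [597.4, 203.3, 323.5]
eef_rot: [[-0.957, 0.291, -0.003], [0.291, 0.957, -0.001], [0.002, -0.002, -1.0]]
contact_force: [0.2, 0.8, -0.7]
width: 0.1
gripper_force: 0.0
```

Call:
{"op": "carry_out", "data": {"rows": [[0,[-0.94,-0.225,0],0],[0,[-0.92,-0.225,0],0],[0,[-0.9,-0.225,0],0],[0,[0,0,0],-0.0175],[0,[0,0,0],-0.0175]]}}

```text
clock: 11.85
eef_pos: [695.3, 143.5, 319.7]
eef_rot: [[-0.997, 0.075, -0.007], [0.075, 0.997, -0.003], [0.007, -0.004, -1.0]]
contact_force: [0.1, 0.5, 0.9]
width: -0.2
gripper_force: 0.0
```

Call:
{"op": "carry_out", "data": {"rows": [[0,[0,0,0],-0.0175],[0,[0,0,0],-0.0175],[0,[0,0,0],0],[0,[0,0,0],0],[0,[0,0,0],0]]}}

```text
clock: 12.27
eef_pos: [694.0, 146.8, 323.6]
eef_rot: [[-0.99, -0.142, -0.003], [-0.142, 0.99, -0.001], [0.003, -0.0, -1.0]]
contact_force: [-0.2, -0.9, -0.2]
width: 0.0
gripper_force: 0.0
```

Call:
{"op": "carry_out", "data": {"rows": [[0,[0,0,0.7],0],[0,[0,0,0.8],0],[0,[0,0,0.5],0],[0,[0,0,0.2],0],[0,[0,0,0],0]]}}

```text
clock: 12.68
eef_pos: [693.0, 146.2, 234.1]
eef_rot: [[-0.99, -0.143, -0.005], [-0.143, 0.99, -0.002], [0.006, -0.001, -1.0]]
contact_force: [0.3, 0.8, -0.4]
width: -0.3
gripper_force: 0.0
```

Call:
{"op": "carry_out", "data": {"rows": [[0,[0.2,0,0],0],[0,[0.25,0,0],0],[0,[0.25,0,0],0],[0,[0.3,0,0.03],0],[0,[0.3,0,0.04],0]]}}

```text
clock: 13.1
eef_pos: [646.4, 140.5, 238.3]
eef_rot: [[-0.99, -0.142, 0.011], [-0.142, 0.99, 0.003], [-0.012, 0.002, -1.0]]
contact_force: [3.3, 0.3, 2.4]
width: -0.2
gripper_force: 1.7
```

Call:
{"op": "carry_out", "data": {"rows": [[0,[0.4,0,0.06],0],[0,[0.4,0,0.08],0],[0,[0.33,0,0.16],0],[0,[0.33,0,0.17],0],[0,[0.33,0,0.18],0]]}}

```text
clock: 13.52
eef_pos: [575.1, 130.4, 212.1]
eef_rot: [[-0.99, -0.143, 0.01], [-0.143, 0.99, 0.003], [-0.011, 0.001, -1.0]]
contact_force: [1.7, 0.4, 3.7]
width: 0.2
gripper_force: 1.5
```

Call:
{"op": "carry_out", "data": {"rows": [[0,[0.27,0,0.26],0],[0,[0.27,0,0.26],0],[0,[0.27,0,0.27],0],[0,[0.18,0,0.32],0],[0,[0.18,0,0.32],0]]}}

```text
clock: 13.93
eef_pos: [528.2, 123.7, 153.9]
eef_rot: [[-0.99, -0.143, 0.008], [-0.143, 0.99, 0.002], [-0.008, 0.001, -1.0]]
contact_force: [-0.3, 0.4, 3.4]
width: 0.1
gripper_force: 1.3
```

Call:
{"op": "carry_out", "data": {"rows": [[0,[0.18,0,0.33],0],[0,[0.06,0,0.24],0],[0,[0.06,0,0.24],0],[0,[0.06,0,0.24],0],[0,[0,0,0.1],0]]}}

```text
clock: 14.35
eef_pos: [512.4, 121.1, 106.2]
eef_rot: [[-0.99, -0.144, 0.002], [-0.144, 0.99, 0.001], [-0.002, 0.0, -1.0]]
contact_force: [-0.6, -0.6, 3.1]
width: 0.1
gripper_force: 1.1
```

Call:
{"op": "carry_out", "data": {"rows": [[0,[0,0,0.15],0],[0,[0,0,0.1],0],[0,[0,0,0.1],0],[0,[0,0,0.05],0],[0,[0,0,0],0]]}}

```text
clock: 14.77
eef_pos: [511.7, 120.5, 88.8]
eef_rot: [[-0.99, -0.144, 0.0], [-0.144, 0.99, 0.0], [-0.0, 0.0, -1.0]]
contact_force: [-0.5, -0.5, 0.9]
width: 0.0
gripper_force: 0.0
```

Call:
{"op": "carry_out", "data": {"rows": [[0,[0,0,0.05],0],[0,[0,0,0.05],0],[0,[0,0,0],0],[0,[0,0,0],0],[0,[0,0,0],0]]}}

```text
clock: 15.18
eef_pos: [511.8, 120.1, 85.0]
eef_rot: [[-0.99, -0.144, 0.0], [-0.144, 0.99, -0.0], [-0.0, -0.0, -1.0]]
contact_force: [0.1, -0.5, 0.3]
width: -0.2
gripper_force: 0.0
```

```bash
python3 - <<'E'
from h import *
for n in("scene","side"):
    p,d,K,R,t=grab(n,n+"5");A=cloud(p,d,K,R,t).reshape(-1,3);H=cv2.cvtColor(p,cv2.COLOR_RGB2HSV).reshape(-1,3);ok=d.ravel()>0
    m=ok&(H[:,0]>60)&(H[:,0]<95)&(H[:,1]>90)&(A[:,0]>430)&(A[:,0]<720)&(abs(A[:,1]-30)<170)&(A[:,2]>60)&(A[:,2]<200)
    q=A[m];f=np.linalg.lstsq(np.c_[(q[:,:2]-[561.6,31.8])@np.array([[.99,-.143],[.143,.99]]),np.ones(len(q))],q[:,2],rcond=None)[0];print(n,m.sum(),f.round(4))
E
```

```text
scene 6471 [-1.256000e-01  2.500000e-03  1.056421e+02]
side 2429 [-1.224000e-01  3.700000e-03  1.056532e+02]
```

```bash
python3 - <<'E'
from h import *
a=cv2.resize(load('scene5')[0][130:310,240:420],None,fx=2.1,fy=2.1);b=cv2.resize(load('side5')[0][90:270,230:410],None,fx=2.1,fy=2.1)
cv2.imwrite("pics/e.png",np.hstack([a,b])[...,::-1])
E
```

```text
(no output)
```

View pics/e.png

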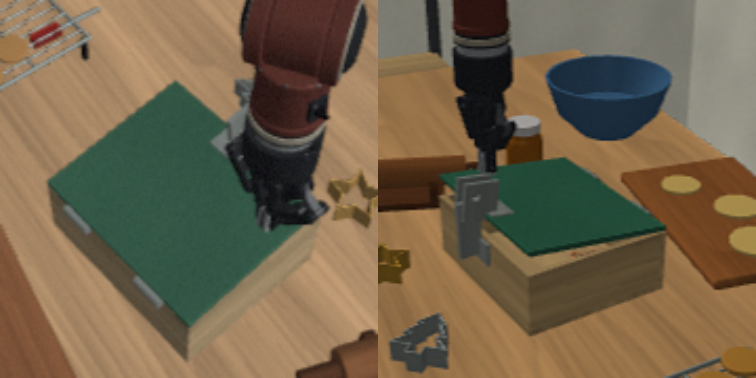

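The lid stands a little open (about 0.12 rad) with the fingers at its left front, yet there is no force. I'll check where the fingertips really are.

```bash
python3 - <<'E'
from h import *
for n in("scene5","side5"):
    p,d,K,R,t=load(n);A=cloud(p,d,K,R,t)
    for z in(85,95,105,115,130,150):
        c=R@np.array([511.8,120.1,z])+t;u=K@c;u=u[:2]/u[2];i=u.round().astype(int);print(n,z,u.round(1),c[2].round(1),d[i[1],i[0]].round(1),p[i[1],i[0]],A[i[1],i[0]].round(1))
    H=cv2.cvtColor(p,cv2.COLOR_RGB2HSV)
    m=(A[...,0]>440)&(A[...,0]<590)&(A[...,1]>60)&(A[...,1]<180)&(A[...,2]>60)&(A[...,2]<300)&~((H[...,0]>60)&(H[...,0]<95)&(H[...,1]>90))&(d>0)&(p.max(-1)<90)
    q=A[m];print('dark zmin',q[:,2].min(),q[q[:,2].argsort()[:6]].round(1).tolist())
E
```

```text
scene5 85 [366.7 242.2] 1017.9 988.2 [52 88 73] [522.4 131.1 110.8]
scene5 95 [367.1 239.9] 1009.9 996.3 [ 81 102  92] [517.3 125.1 106.5]
scene5 105 [367.5 237.6] 1001.9 981.7 [53 56 56] [519.1 128.8 121.8]
scene5 115 [368.  235.3] 993.9 974.2 [76 77 79] [519.1 127.1 132.2]
scene5 130 [368.6 231.7] 981.9 953.7 [20 20 22] [522.4 131.7 153.6]
scene5 150 [369.4 226.9] 966.0 932.4 [14 15 17] [526.1 132.8 178. ]
dark zmin 108.64885725694785 [[523.2, 110.0, 108.6], [523.0, 113.5, 108.8], [520.6, 121.5, 108.9], [518.3, 107.2, 109.1], [521.2, 114.9, 109.1], [506.9, 92.1, 109.1]]
side5 85 [282.7 180.8] 1254.7 1117.2 [57 60 58] [473.2   3.2 147.5]
side5 95 [282.6 177.7] 1249.7 1115.6 [57 61 58] [474.3   5.3 154.9]
side5 105 [282.4 174.5] 1244.8 1133.0 [59 62 60] [478.4  24.6 153.7]
side5 115 [282.3 171.3] 1239.9 1225.0 [11 13 14] [507.  108.1 122.4]
side5 130 [282.1 166.5] 1232.5 1215.7 [14 13 18] [506.5 105.1 136.1]
side5 150 [281.8 160. ] 1222.6 1189.0 [17 18 21] [502.5  90.6 164. ]
dark zmin 62.03557794094307 [[453.0, 87.9, 62.0], [453.4, 88.7, 64.7], [453.1, 87.0, 68.8], [452.6, 84.7, 73.3], [465.3, 132.4, 75.6], [452.0, 91.1, 76.4]]
```

Call:
{"op": "carry_out", "data": {"rows": [[0,[0,0,-0.2],0],[0,[0,0,-0.6],0],[0,[0,0,-0.8],0],[0,[0,0,-0.4],0],[0,[0,0,0],0]]}}

```text
clock: 15.7
eef_pos: [514.4, 121.6, 169.6]
eef_rot: [[-0.99, -0.144, 0.009], [-0.144, 0.99, 0.003], [-0.009, 0.001, -1.0]]
contact_force: [0.2, 0.8, 0.2]
width: -0.2
gripper_force: 0.0
```

```bash
python3 - <<'E'
from h import *
s=manip.read_state();print(np.round(s['eef_pos'],1),np.round(s['contact_force'],1))
for n in("scene","side"):
    p,d,K,R,t=grab(n,n+"6");A=cloud(p,d,K,R,t);H=cv2.cvtColor(p,cv2.COLOR_RGB2HSV)
    g=(H[...,0]>60)&(H[...,0]<95)&(H[...,1]>90)
    m=(A[...,0]>480)&(A[...,0]<550)&(A[...,1]>80)&(A[...,1]<160)&(A[...,2]>118)&(A[...,2]<300)&~g&(d>0)
    q=A[m];print('tool zmin',np.percentile(q[:,2],[0,1,2,5]).round(1),q[q[:,2].argsort()[:5]].round(1).tolist())
    m=g&(A[...,0]>430)&(A[...,0]<720)&(abs(A[...,1]-30)<170)&(A[...,2]>60)&(A[...,2]<200);q=A[m]
    f=np.linalg.lstsq(np.c_[(q[:,:2]-[561.6,31.8])@np.array([[.99,-.143],[.143,.99]]),np.ones(len(q))],q[:,2],rcond=None)[0];print(n,m.sum(),f.round(4))
a=cv2.resize(load('scene6')[0][120:300,250:430],None,fx=2.1,fy=2.1);b=cv2.resize(load('side6')[0][70:250,200:380],None,fx=2.1,fy=2.1)
cv2.imwrite("pics/f.png",np.hstack([a,b])[...,::-1])
E
```

```text
[514.4 121.6 169.6] [0.2 0.8 0.2]
tool zmin [196.2 202.  205.1 211.1] [[519.1, 127.6, 196.2], [521.8, 127.4, 198.1], [519.7, 127.8, 200.6], [525.1, 124.5, 201.0], [525.1, 127.8, 201.5]]
scene 7085 [-1.230000e-01 -1.000000e-04  1.055905e+02]
tool zmin [193.8 196.  198.9 204.4] [[522.4, 118.1, 193.8], [506.5, 113.9, 195.2], [508.7, 112.0, 195.5], [515.9, 115.8, 195.8], [518.3, 114.6, 195.8]]
side 2449 [-1.225000e-01  3.600000e-03  1.056377e+02]
```

View pics/f.png

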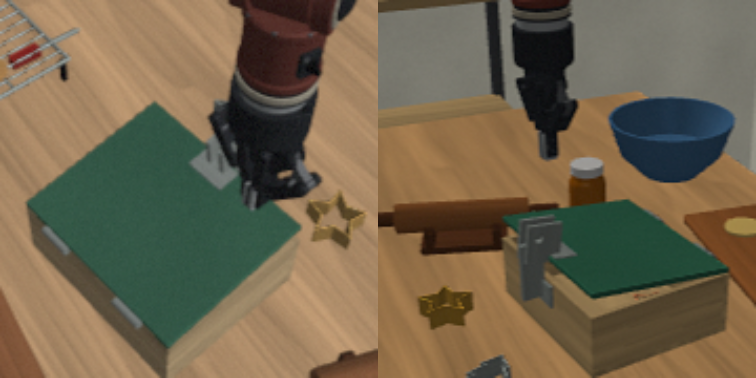

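The real fingertips sit about 24 mm above the reported TCP, so I need to push that much further.

Call:
{"op": "carry_out", "data": {"rows": [[0,[0,0,0.7],0],[0,[0,0,0.7],0],[0,[0,0,0.5],0],[0,[0,0,0.15],0],[0,[0,0,0.15],0]]}}

```text
clock: 16.22
eef_pos: [509.8, 119.7, 75.5]
eef_rot: [[-0.99, -0.144, -0.005], [-0.144, 0.99, -0.002], [0.005, -0.001, -1.0]]
contact_force: [-1.4, -1.3, 2.5]
width: 0.0
gripper_force: 1.1
```

Call:
{"op": "carry_out", "data": {"rows": [[0,[0,0,0.15],0],[0,[0,0,0.1],0],[0,[0,0,0.06],0],[0,[0,0,0],0],[0,[0,0,0],0]]}}

```text
clock: 16.63
eef_pos: [511.3, 120.3, 66.4]
eef_rot: [[-0.99, -0.144, 0.001], [-0.144, 0.99, -0.001], [-0.001, -0.001, -1.0]]
contact_force: [-3.2, -1.4, 10.1]
width: 0.3
gripper_force: 5.0
```

Call:
{"op": "carry_out", "data": {"rows": [[0,[0,0,0.05],0],[0,[0,0,0],0],[0,[0,0,0],0],[0,[0,0,0],0],[0,[0,0,0],0]]}}

```text
clock: 17.05
eef_pos: [511.4, 120.3, 66.3]
eef_rot: [[-0.99, -0.144, 0.002], [-0.144, 0.99, -0.002], [-0.001, -0.002, -1.0]]
contact_force: [-8.1, -2.7, 21.7]
width: 0.4
gripper_force: 11.3
```

Call:
{"op": "carry_out", "data": {"rows": [[0,[0,0,-0.2],0],[0,[0,0,-0.7],0],[0,[0,0,-1],0],[0,[0,0,-1],0],[0,[0,0,-1],0]]}}

```text
clock: 17.47
eef_pos: [511.8, 120.5, 221.0]
eef_rot: [[-0.99, -0.144, 0.002], [-0.144, 0.99, 0.001], [-0.002, 0.001, -1.0]]
contact_force: [1.5, -0.1, 0.1]
width: -0.5
gripper_force: 0.0
```

Call:
{"op": "carry_out", "data": {"rows": [[60,[0,-0.9,-0.6],0],[60,[0,-0.9,0],0],[60,[0,-0.9,0],0],[60,[0,-0.9,0],0],[60,[0,-0.9,0],0]]}}

```text
clock: 17.88
eef_pos: [538.0, -58.3, 242.9]
eef_rot: [[-0.99, -0.144, 0.003], [-0.144, 0.99, -0.001], [-0.003, -0.001, -1.0]]
contact_force: [0.4, -0.4, -0.3]
width: 59.5
gripper_force: 0.0
```

Call:
{"op": "carry_out", "data": {"rows": [[60,[0,-0.8,0],0],[60,[0,-0.8,0],0],[60,[0,0,0],0],[60,[0,0,0],0],[60,[0,0,0],0]]}}

```text
clock: 18.3
eef_pos: [546.8, -118.9, 242.1]
eef_rot: [[-0.989, -0.145, 0.001], [-0.145, 0.989, 0.001], [-0.001, 0.001, -1.0]]
contact_force: [0.0, 0.5, 0.2]
width: 59.7
gripper_force: 0.0
```

```bash
python3 - <<'E'
from h import *
s=manip.read_state();print(np.round(s['eef_pos'],1),s['joint_positions'])
for n in("scene","side","w"):
    p,d,K,R,t=wrist("w7") if n=="w" else grab(n,n+"7");A=cloud(p,d,K,R,t);H=cv2.cvtColor(p,cv2.COLOR_RGB2HSV)
    g=(H[...,0]>60)&(H[...,0]<95)&(H[...,1]>90)
    m=g&(A[...,0]>430)&(A[...,0]<720)&(abs(A[...,1]-30)<170)&(A[...,2]>60)&(A[...,2]<200);q=A[m]
    if m.sum()>100:
        f=np.linalg.lstsq(np.c_[(q[:,:2]-[561.6,31.8])@np.array([[.99,-.143],[.143,.99]]),np.ones(len(q))],q[:,2],rcond=None)[0];print(n,m.sum(),f.round(4),cv2.minAreaRect(q[:,:2].astype(np.float32)))
show('g',load('w7')[0],0,0,640,400,1.25)
E
```

```text
[ 546.8 -118.9  242.1] [ 27.36673202  26.95540865 -26.54106383  93.24939071  13.08542697
  62.83973657  95.6401124 ]
scene 6795 [ 4.0000e-04 -3.0000e-04  9.2923e+01] ((565.2883911132812, 32.46229553222656), (197.2643280029297, 238.43753051757812), 8.234676361083984)
side 2858 [1.40000e-03 2.50000e-03 9.30739e+01] ((560.4000244140625, 29.43669891357422), (199.04400634765625, 240.66819763183594), 8.048360824584961)
w 28844 [-1.40000e-03  8.00000e-04  9.21756e+01] ((561.8323364257812, 31.968948364257812), (199.2609405517578, 239.2671356201172), 8.162620544433594)
```

View pics/g.png

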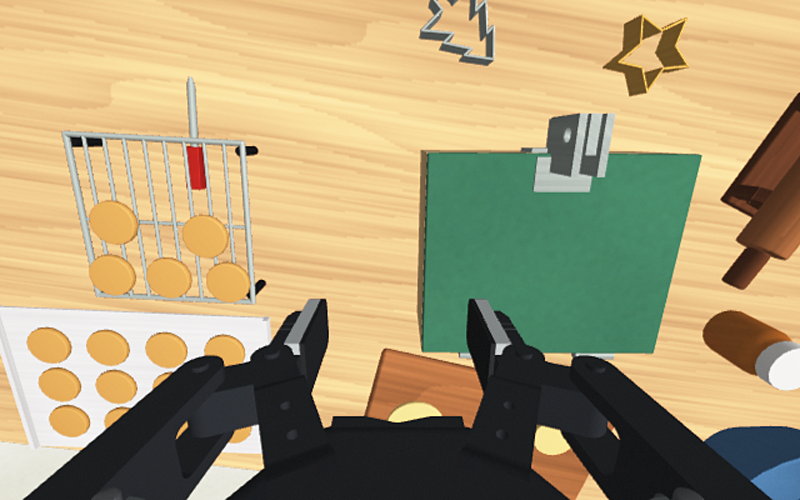

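The lid is shut: slope about 0, top at 93. The lock pin's tip is at (190,78), with the red handle at (197,168) and the lug hole at (567,134). Now I'll measure the lock pin.

```bash
cat > lp.py <<'E'
from h import *
def pinmeas(n,zc=8.,box=(380,620,-420,-270)):
    """lock pin in view n: red handle and grey shank pixels, cast on z=zc"""
    p,d,K,R,t=load(n);H=cv2.cvtColor(p,cv2.COLOR_RGB2HSV)
    v,u=np.mgrid[:400,:640];P=plane(np.c_[u.ravel(),v.ravel()],zc,K,R,t).reshape(400,640,3)
    inb=(P[...,0]>box[0])&(P[...,0]<box[1])&(P[...,1]>box[2])&(P[...,1]<box[3])
    red=inb&((H[...,0]<6)|(H[...,0]>174))&(H[...,1]>150)
    rc=np.median(P[red],0)[:2]
    grey=inb&(H[...,1]<60)&(H[...,2]<215)&(np.linalg.norm(P[...,:2]-rc,axis=-1)<120)
    nl,lab,st,_=cv2.connectedComponentsWithStats((grey).astype(np.uint8))
    return P,red,grey,rc,lab,st
E
python3 - <<'E'
from lp import *
for n in("w7","side7","scene7"):
    P,red,grey,rc,lab,st=pinmeas(n)
    d=load(n)[1];A=cloud(*load(n));print(n,'red',red.sum(),rc.round(1),cv2.minAreaRect(P[red][:,:2].astype(np.float32)),'z',np.median(A[red][:,2]).round(1))
    g=grey&(P[...,0]<rc[0]-28)&(abs(P[...,1]-rc[1])<30)&(A[...,2]<22)
    q=P[g][:,:2];
    if len(q)<5: print('none');continue
    f=np.polyfit(q[:,0],q[:,1],1);print('  shank',g.sum(),'x',q[:,0].min().round(1),q[:,0].max().round(1),'y=',f.round(3),'at 460:',np.polyval(f,460).round(1),'z',np.percentile(A[g][:,2],[50,90]).round(1))
K,R,t=load("w7")[2:];print('hole w7 ray at 118',plane([567/1.25,134/1.25],118,K,R,t))
E
```

```text
w7 red 405 [ 535.2 -343.9] ((536.0718994140625, -343.8298034667969), (45.953372955322266, 16.75111198425293), 5.329897880554199) z 14.6
  shank 235 x 444.0 505.6 y= [ 4.60000e-02 -3.69558e+02] at 460: -348.3 z [10.  11.5]
side7 red 116 [ 540.2 -342.7] ((536.781494140625, -345.3269348144531), (51.964439392089844, 25.05643653869629), 2.1449270248413086) z 15.3
  shank 108 x 444.2 512.0 y= [ 4.90000e-02 -3.71076e+02] at 460: -348.7 z [10.5 12.7]
scene7 red 65 [ 537.4 -351.4] ((537.8023071289062, -348.0643615722656), (45.08112716674805, 26.051074981689453), 2.2440438270568848) z 14.6
  shank 47 x 446.2 508.7 y= [-3.00000e-02 -3.36814e+02] at 460: -350.8 z [ 9.8 13.6]
hole w7 ray at 118 [[449.84504211   3.50424732 118.        ]]
```

Call:
{"op": "carry_out", "data": {"rows": [[40,[0.447,-0.898,0],0],[40,[0.447,-0.898,0],0],[40,[0.447,-0.898,0],0],[40,[0.447,-0.898,0],0],[40,[0.447,-0.898,0],0]]}}

```text
clock: 18.87
eef_pos: [483.8, -310.7, 242.2]
eef_rot: [[-0.989, -0.147, 0.001], [-0.147, 0.989, -0.0], [-0.001, -0.0, -1.0]]
contact_force: [1.2, 0.3, 0.5]
width: 40.1
gripper_force: 0.0
```

Call:
{"op": "carry_out", "data": {"rows": [[40,[0.447,-0.898,0],0],[40,[0,0,0.8],0.015],[40,[0,0,1],0],[40,[0,0,1],0],[40,[0,0,0.7],0]]}}

```text
clock: 19.28
eef_pos: [470.5, -346.7, 99.0]
eef_rot: [[-0.999, -0.052, -0.002], [-0.052, 0.999, 0.002], [0.002, 0.002, -1.0]]
contact_force: [-0.6, 0.8, 0.5]
width: 40.3
gripper_force: 0.0
```

Call:
{"op": "carry_out", "data": {"rows": [[40,[0,0,0.5],0],[40,[0,0,0.3],0],[40,[0,0,0],0],[40,[0,0,0],0],[40,[0,0,0],0]]}}

```text
clock: 19.7
eef_pos: [472.8, -348.3, 71.0]
eef_rot: [[-0.999, -0.052, 0.002], [-0.052, 0.999, -0.001], [-0.002, -0.001, -1.0]]
contact_force: [0.2, -0.6, 0.1]
width: 40.0
gripper_force: 0.0
```

```bash
python3 - <<'E'
from h import *
s=manip.read_state();print(np.round(s['eef_pos'],1),s['width'])
p,d,K,R,t=wrist("w8")
A=cloud(p,d,K,R,t)
# fingertip depth in tool frame
m=(d>0)&(d<260);q=(A[m]-s['eef_pos'])@np.array(s['eef_rot']);k=(abs(q[:,0])<40)&(q[:,2]>-60);q=q[k]
print(len(q),np.percentile(q,[1,50,99],axis=0).round(1).tolist())
for sgn in(1,-1):
    r=q[(q[:,1]*sgn>10)&(abs(q[:,0])<14)];print(sgn,np.percentile(r[:,2],[50,90,98]).round(1) if len(r) else None)
show('i',p,120,60,520,400,1.5)
for n in("side","scene"):
    p,d,K,R,t=grab(n,n+"8");A=cloud(p,d,K,R,t);m=(abs(A[...,0]-472)<25)&(abs(A[...,1]+348)<45)&(A[...,2]>18)&(A[...,2]<120)&(d>0);print(n,np.percentile(A[m][:,2],[0,1,5,20]).round(1))
E
```

```text
[ 472.8 -348.3   71. ] 40.01448968146584
54028 [[-36.8, -273.4, -53.8], [5.2, 7.7, 71.7], [39.6, 274.5, 73.4]]
1 [71.5 72.4 72.9]
-1 [72.  72.9 73.4]
side [ 99.3  99.5 101.1 105.3]
scene [ 99.   99.5 100.2 105.5]
```

View pics/i.png

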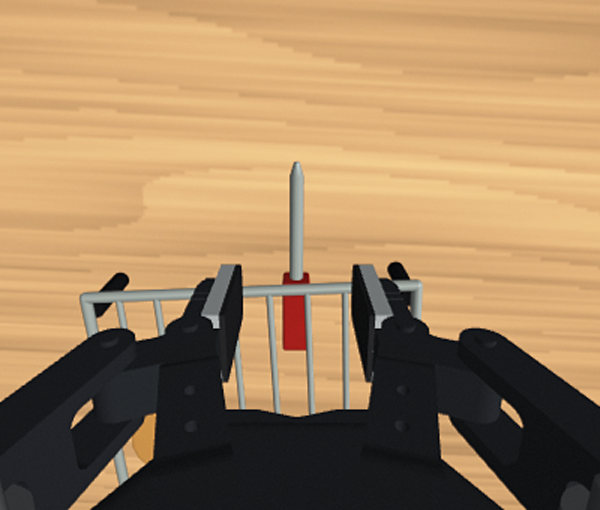

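Fingers are centred over the shank, which shows at (297,160)–(297,280). The tips are 28 mm above the reported TCP at this opening. I'll descend accordingly.

Call:
{"op": "carry_out", "data": {"rows": [[40,[0,0,0.7],0],[40,[0,0,0.7],0],[40,[0,0,0.5],0],[40,[0,0,0.25],0],[40,[0,0,0.1],0]]}}

```text
clock: 20.27
eef_pos: [470.8, -348.2, -21.3]
eef_rot: [[-0.999, -0.05, -0.002], [-0.05, 0.999, 0.001], [0.002, 0.001, -1.0]]
contact_force: [-0.6, 0.2, 0.4]
width: 39.7
gripper_force: 0.0
```

Call:
{"op": "carry_out", "data": {"rows": [[40,[0,0,0],0],[40,[0,0,0],0],[40,[0,0,0],0],[0,[0,0,0],0],[0,[0,0,0],0]]}}

```text
clock: 20.68
eef_pos: [471.9, -349.0, -19.2]
eef_rot: [[-0.999, -0.05, 0.002], [-0.05, 0.999, -0.001], [-0.001, -0.001, -1.0]]
contact_force: [-0.2, -0.5, -0.1]
width: 16.7
gripper_force: 0.0
```

Call:
{"op": "carry_out", "data": {"rows": [[0,[0,0,0],0],[0,[0,0,0],0],[0,[0,0,0],0],[0,[0,0,0],0],[0,[0,0,0],0]]}}

```text
clock: 21.1
eef_pos: [471.6, -348.8, -20.0]
eef_rot: [[-0.999, -0.05, 0.001], [-0.05, 0.999, -0.0], [-0.001, -0.0, -1.0]]
contact_force: [0.3, -0.7, 2.3]
width: 4.9
gripper_force: 58.9
```

Call:
{"op": "carry_out", "data": {"rows": [[0,[0.2,0,0],0],[0,[0.4,0,0],0],[0,[0.5,0,0],0],[0,[0.5,0,0],0],[0,[0.5,0,0],0]]}}

```text
clock: 21.52
eef_pos: [387.3, -352.7, -20.0]
eef_rot: [[-0.999, -0.051, 0.002], [-0.051, 0.999, -0.0], [-0.002, -0.0, -1.0]]
contact_force: [1.2, -0.7, 1.5]
width: 4.3
gripper_force: 58.9
```

Call:
{"op": "carry_out", "data": {"rows": [[0,[0.3,0,0],0],[0,[0.1,0,0],0],[0,[0,0,0],0],[0,[0,0,0],0],[0,[0,0,0],0]]}}

```text
clock: 21.93
eef_pos: [371.2, -353.5, -20.3]
eef_rot: [[-0.999, -0.05, -0.001], [-0.05, 0.999, 0.0], [0.001, 0.0, -1.0]]
contact_force: [-3.1, -0.7, 4.1]
width: 4.8
gripper_force: 59.1
```

Call:
{"op": "carry_out", "data": {"rows": [[20,[0,0,0],0],[30,[0,0,0],0],[40,[0,0,-0.1],0],[45,[0,0,-0.4],0],[45,[-0.3,0,-0.9],0]]}}

```text
clock: 22.35
eef_pos: [378.5, -350.9, 32.8]
eef_rot: [[-0.999, -0.049, -0.011], [-0.049, 0.999, 0.007], [0.01, 0.007, -1.0]]
contact_force: [0.4, -0.9, 0.8]
width: 44.8
gripper_force: 0.0
```

Call:
{"op": "carry_out", "data": {"rows": [[45,[-0.4,0,-0.9],0],[45,[-0.4,0,-0.6],0],[45,[-0.4,0,0],0],[45,[0,0,0],0],[45,[0,0,0],0]]}}

```text
clock: 22.77
eef_pos: [432.1, -349.8, 95.9]
eef_rot: [[-0.999, -0.052, 0.0], [-0.052, 0.999, 0.0], [-0.0, 0.0, -1.0]]
contact_force: [-0.0, 0.6, -0.0]
width: 45.1
gripper_force: 0.0
```

```bash
python3 - <<'E'
from lp import *
s=manip.read_state();print(np.round(s['eef_pos'],1),np.round(s['eef_rot'],3).tolist())
wrist("w9");grab("side","side9");grab("scene","scene9")
for n in("w9","side9","scene9"):
    P,red,grey,rc,lab,st=pinmeas(n,8,(300,520,-420,-270))
    A=cloud(*load(n));print(n,'red',red.sum(),rc.round(1),cv2.minAreaRect(P[red][:,:2].astype(np.float32)),'z',np.percentile(A[red][:,2],[50,95]).round(1))
    g=grey&(P[...,0]<rc[0]-28)&(abs(P[...,1]-rc[1])<30)&(A[...,2]<22);q=P[g][:,:2]
    if len(q)<5: print('none');continue
    f=np.polyfit(q[:,0],q[:,1],1);print('  shank',g.sum(),'x',q[:,0].min().round(1),q[:,0].max().round(1),'slope deg',np.degrees(np.arctan(f[0])).round(2),'y at handle',np.polyval(f,rc[0]).round(1))
E
```

```text
[ 432.1 -349.8   95.9] [[-0.999, -0.052, 0.0], [-0.052, 0.999, 0.0], [-0.0, 0.0, -1.0]]
w9 red 814 [ 435.6 -349.8] ((435.79022216796875, -349.8385009765625), (47.21726608276367, 15.445841789245605), 2.97078537940979) z [15.  16.1]
  shank 647 x 342.3 407.5 slope deg 2.82 y at handle -349.9
side9 red 215 [ 435.8 -350. ] ((435.7806396484375, -349.793701171875), (48.798622131347656, 26.342079162597656), 2.8641762733459473) z [14.5 17.6]
  shank 118 x 343.8 407.5 slope deg 2.62 y at handle -350.1
scene9 red 93 [ 438.2 -351.7] ((437.4363098144531, -351.3624267578125), (46.32069778442383, 24.931371688842773), 2.6295318603515625) z [14.3 18.2]
  shank 50 x 346.5 409.4 slope deg 2.63 y at handle -352.0
```

Call:
{"op": "carry_out", "data": {"rows": [[45,[-0.1,0,0.7],0],[45,[0,0,0.8],0],[45,[0,0,0.8],0],[45,[0,0,0.45],0],[45,[0,0,0.17],0]]}}

```text
clock: 23.33
eef_pos: [431.8, -348.9, -24.8]
eef_rot: [[-0.999, -0.05, -0.007], [-0.05, 0.999, 0.004], [0.007, 0.005, -1.0]]
contact_force: [-1.0, 0.1, 0.6]
width: 45.1
gripper_force: 0.0
```

Call:
{"op": "carry_out", "data": {"rows": [[45,[0,0,0.03],0],[45,[0,0,0],0],[45,[0,0,0],0],[0,[0,0,0],0],[0,[0,0,0],0]]}}

```text
clock: 23.75
eef_pos: [436.1, -351.0, -21.0]
eef_rot: [[-0.999, -0.05, 0.002], [-0.05, 0.999, -0.002], [-0.002, -0.002, -1.0]]
contact_force: [0.3, 0.3, 0.5]
width: 21.9
gripper_force: 0.0
```

Call:
{"op": "carry_out", "data": {"rows": [[0,[0,0,0],0],[0,[0,0,0],0],[0,[0,0,0],0],[0,[0,0,0],0],[0,[0,0,0],0]]}}

```text
clock: 24.17
eef_pos: [436.1, -351.0, -20.9]
eef_rot: [[-0.999, -0.05, 0.002], [-0.05, 0.999, -0.002], [-0.001, -0.002, -1.0]]
contact_force: [-1.1, 0.1, 6.3]
width: 14.4
gripper_force: 61.2
```

Call:
{"op": "carry_out", "data": {"rows": [[0,[0,0,-0.3],0],[0,[0,0,-0.8],0],[0,[0,0,-1],0],[0,[0,0,-1],0],[0,[0,0,-0.8],0]]}}

```text
clock: 24.58
eef_pos: [435.9, -350.4, 137.3]
eef_rot: [[-0.999, -0.051, 0.002], [-0.051, 0.999, -0.001], [-0.002, -0.001, -1.0]]
contact_force: [0.4, 0.2, -0.5]
width: 14.0
gripper_force: 60.4
```

Call:
{"op": "carry_out", "data": {"rows": [[0,[-0.1,0.4,-0.4],0],[0,[-0.16,0.9,0],0],[0,[-0.16,0.9,0],0],[0,[-0.16,0.9,0],0],[0,[-0.16,0.9,0],0]]}}

```text
clock: 25.0
eef_pos: [456.7, -187.6, 150.7]
eef_rot: [[-0.999, -0.05, 0.001], [-0.05, 0.999, -0.0], [-0.001, -0.0, -1.0]]
contact_force: [-0.2, 0.9, -0.5]
width: 14.1
gripper_force: 60.4
```

Call:
{"op": "carry_out", "data": {"rows": [[0,[-0.16,0.9,0],0],[0,[-0.16,0.91,0],0],[0,[0,0,0],0.018],[0,[0,0,0],0.018],[0,[0,0,0],0.018]]}}

```text
clock: 25.42
eef_pos: [466.0, -114.9, 150.5]
eef_rot: [[-0.958, 0.288, 0.0], [0.288, 0.958, 0.0], [-0.0, 0.0, -1.0]]
contact_force: [1.1, -0.7, -0.2]
width: 14.0
gripper_force: 60.4
```

Call:
{"op": "carry_out", "data": {"rows": [[0,[0,0,0],0.018],[0,[0,0,0],0.018],[0,[0,0,0],0.018],[0,[0,0,0],0.018],[0,[0,0,0],0.018]]}}

```text
clock: 25.83
eef_pos: [465.8, -115.8, 150.4]
eef_rot: [[-0.653, 0.758, 0.0], [0.758, 0.653, 0.0], [-0.0, 0.0, -1.0]]
contact_force: [-0.2, -0.0, -1.0]
width: 14.2
gripper_force: 60.4
```

Call:
{"op": "carry_out", "data": {"rows": [[0,[0,0,0],0.018],[0,[0,0,0],0.018],[0,[0,0,0],0.018],[0,[0,0,0],0.018],[0,[0,0,0],0.018]]}}

```text
clock: 26.25
eef_pos: [465.8, -115.8, 150.4]
eef_rot: [[-0.145, 0.989, 0.0], [0.989, 0.145, 0.001], [0.0, 0.001, -1.0]]
contact_force: [0.6, 0.5, 0.5]
width: 14.2
gripper_force: 60.4
```

Call:
{"op": "carry_out", "data": {"rows": [[0,[0,0,0],0],[0,[0,0,0],0],[0,[0,0,0],0],[0,[0,0,0],0],[0,[0,0,0],0]]}}

```text
clock: 26.67
eef_pos: [466.0, -116.2, 149.8]
eef_rot: [[-0.151, 0.989, 0.0], [0.989, 0.151, 0.0], [0.0, 0.0, -1.0]]
contact_force: [-0.3, -0.0, 0.3]
width: 14.1
gripper_force: 60.4
```

```bash
cat > ins.py <<'E'
from lp import *
ex=np.array([.98988,.14194,0]);ey=np.array([-.14194,.98988,0]);H0=np.array([447.96,15.68,118.])
def run(k):
    s=manip.read_state();T=np.array(s['eef_pos']);Rt=np.array(s['eef_rot']);print('TCP',T.round(1),'toolx ang',np.degrees(np.arctan2(Rt[1,0],Rt[0,0])).round(2),'rel hole ex,ey,z',((T-H0)@ex).round(1),((T-H0)@ey).round(1),(T-H0)[2].round(1))
    for n in("wrist","side","scene"):
        c=wrist(n+k) if n=="wrist" else grab(n,n+k);p,d=c[:2];A=cloud(*c);Hs=cv2.cvtColor(p,cv2.COLOR_RGB2HSV)
        B=A-H0;X,Y=B@ex,B@ey;L=(A-T)@Rt;z=A[...,2]-T[2]
        near=(d>0)&(abs(L[...,1])<14)&(abs(z-29)<16)
        sh=near&(L[...,0]>28)&(L[...,0]<100)&(Hs[...,1]<90)
        rd=near&(abs(L[...,0])<35)&((Hs[...,0]<6)|(Hs[...,0]>174))&(Hs[...,1]>150)
        for nm,m in(("shank",sh),("red",rd)):
            q=np.c_[L[m][:,0],X[m],Y[m],B[m][:,2]]
            if len(q)<8: print(n,nm,len(q));continue
            fx=np.polyfit(q[:,2],q[:,1],1);print(n,nm,len(q),'along',np.percentile(q[:,0],[2,98]).round(1),'ex med',np.median(q[:,1]).round(1),'lat slope deg',np.degrees(np.arctan(fx[0])).round(1),'z med/95',np.percentile(q[:,3],[50,95]).round(1),'zslope deg',np.degrees(np.arctan(np.polyfit(q[:,2],q[:,3],1)[0])).round(1))
E
python3 -c "
from ins import *
run('10')"
```

```text
TCP [ 466.  -116.2  149.8] toolx ang 98.7 rel hole ex,ey,z -0.8 -133.1 31.8
wrist shank 2140 along [29.4 90.5] ex med -1.6 lat slope deg -0.3 z med/95 [63.2 64.6] zslope deg -0.1
wrist red 2383 along [-21.   22.9] ex med -0.9 lat slope deg -0.5 z med/95 [67.8 68.8] zslope deg -2.4
side shank 32 along [40.  86.8] ex med -4.1 lat slope deg -0.9 z med/95 [62.8 64.8] zslope deg 0.6
side red 81 along [-24.9   5.7] ex med -3.5 lat slope deg 9.2 z med/95 [66.2 69.6] zslope deg 12.2
scene shank 82 along [29.4 89.8] ex med 0.7 lat slope deg -0.8 z med/95 [63.3 66.3] zslope deg -1.0
scene red 48 along [-0.7 22.4] ex med 3.1 lat slope deg 23.4 z med/95 [67.6 69.9] zslope deg -9.6
```

Call:
{"op": "carry_out", "data": {"rows": [[0,[0,0.025,0.4],0.0013],[0,[0,0,0.6],0],[0,[0,0,0.4],0],[0,[0,0,0.115],0],[0,[0,0,0],0]]}}

```text
clock: 27.23
eef_pos: [466.1, -115.8, 88.1]
eef_rot: [[-0.142, 0.99, -0.003], [0.99, 0.142, 0.001], [0.001, -0.003, -1.0]]
contact_force: [-0.2, 1.3, 0.2]
width: 14.0
gripper_force: 60.4
```

Call:
{"op": "carry_out", "data": {"rows": [[0,[0,0,0],0],[0,[0,0,0],0],[0,[0,0,0],0],[0,[0,0,0],0],[0,[0,0,0],0]]}}

```text
clock: 27.65
eef_pos: [467.5, -116.1, 89.8]
eef_rot: [[-0.142, 0.99, 0.001], [0.99, 0.142, -0.0], [-0.0, 0.001, -1.0]]
contact_force: [0.4, 0.3, -1.1]
width: 14.0
gripper_force: 60.4
```

```bash
python3 -c "
from ins import *
run('11')
p,d,K,R,t=load('wrist11');A=cloud(p,d,K,R,t)-H0;X,Y,Z=A@ex,A@ey,A[...,2]
m=(d>0)&(abs(Y)<16)&(X>-20)&(X<45)&(Z>-30)&(Z<25)&(cv2.cvtColor(p,cv2.COLOR_RGB2HSV)[...,1]<60)
print('lugs',m.sum(),np.percentile(np.c_[X[m],Y[m],Z[m]],[1,99],axis=0).round(1))
b=cv2.resize(p[40:300,190:450],None,fx=1.6,fy=1.6);q=load('side11')[0];c=cv2.resize(q[140:244,225:329],(416,416),interpolation=cv2.INTER_CUBIC)[:, :380]
cv2.imwrite('pics/j.png',np.hstack([b,c])[...,::-1])
"
```

```text
TCP [ 467.5 -116.1   89.8] toolx ang 98.18 rel hole ex,ey,z 0.6 -133.2 -28.2
wrist shank 2142 along [29.5 90.4] ex med 0.6 lat slope deg 0.2 z med/95 [3.1 4.5] zslope deg -0.2
wrist red 2383 along [-20.9  22.9] ex med 0.6 lat slope deg -0.0 z med/95 [7.8 8.8] zslope deg -2.5
side shank 11 along [42.9 76.8] ex med -3.1 lat slope deg 0.1 z med/95 [0.9 3.2] zslope deg -3.6
side red 81 along [-26.2   6.9] ex med -1.9 lat slope deg 10.1 z med/95 [6.9 9.8] zslope deg 12.2
scene shank 69 along [31.1 88.2] ex med 2.5 lat slope deg -0.2 z med/95 [3.  6.5] zslope deg -1.0
scene red 44 along [ 1.2 22.2] ex med 1.9 lat slope deg 21.8 z med/95 [ 7.8 10.9] zslope deg -5.9
lugs 2550 [[-13.6 -15.8 -29.3]
 [ 44.5  -6.5  -2.1]]
```

View pics/j.png

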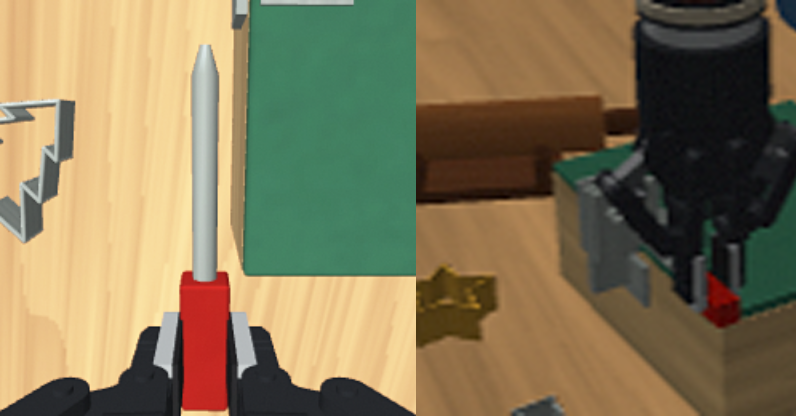

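The pin is level and lined up with the hasp; the tip is at (205,45) in the left picture, handle gripped at (205,340). I'll insert it, watching the force.

Call:
{"op": "carry_out", "data": {"rows": [[0,[0.2,-0.012,0.01],0],[0,[0.3,0,0],0],[0,[0.2,0,0],0],[0,[0.15,0,0],0],[0,[0.1,0,0],0]]}}

```text
clock: 28.22
eef_pos: [461.0, -77.1, 88.8]
eef_rot: [[-0.144, 0.99, -0.0], [0.99, 0.144, 0.0], [0.0, -0.0, -1.0]]
contact_force: [-0.0, -0.2, -0.9]
width: 14.7
gripper_force: 60.4
```

Call:
{"op": "carry_out", "data": {"rows": [[0,[0.1,0,0],0],[0,[0.1,0,0],0],[0,[0.1,0,0],0],[0,[0.1,0,0],0],[0,[0.05,0,0],0]]}}

```text
clock: 28.63
eef_pos: [458.5, -60.0, 88.7]
eef_rot: [[-0.142, 0.99, -0.0], [0.99, 0.142, 0.0], [0.0, -0.0, -1.0]]
contact_force: [0.7, -0.5, -0.8]
width: 13.9
gripper_force: 60.4
```

Call:
{"op": "carry_out", "data": {"rows": [[0,[0.2,0,0],0],[0,[0.2,0,0],0],[0,[0.2,0,0],0],[0,[0.15,0,0],0],[0,[0.1,0,0],0]]}}

```text
clock: 29.05
eef_pos: [453.6, -25.6, 88.8]
eef_rot: [[-0.144, 0.99, -0.0], [0.99, 0.144, 0.0], [0.001, -0.0, -1.0]]
contact_force: [0.3, 0.3, -0.1]
width: 14.2
gripper_force: 60.4
```

Call:
{"op": "carry_out", "data": {"rows": [[0,[0.05,0,0],0],[0,[0.05,0,0],0],[0,[0.03,0,0],0],[0,[0,0,0],0],[0,[0,0,0],0]]}}

```text
clock: 29.47
eef_pos: [453.1, -22.1, 88.7]
eef_rot: [[-0.142, 0.99, -0.0], [0.99, 0.142, -0.0], [-0.0, -0.0, -1.0]]
contact_force: [0.6, -0.0, -1.2]
width: 14.2
gripper_force: 60.4
```

Call:
{"op": "carry_out", "data": {"rows": [[0,[0.02,0,0],0],[0,[0.02,0,0],0],[0,[0.02,0,0],0],[0,[0,0,0],0],[0,[0,0,0],0]]}}

```text
clock: 29.88
eef_pos: [452.8, -19.8, 88.8]
eef_rot: [[-0.142, 0.99, 0.0], [0.99, 0.142, -0.0], [-0.0, 0.0, -1.0]]
contact_force: [0.2, -0.2, 0.0]
width: 14.0
gripper_force: 60.4
```

Call:
{"op": "carry_out", "data": {"rows": [[0,[0.02,0,0],0],[0,[0.02,0,0],0],[0,[0,0,0],0],[0,[0,0,0],0],[0,[0,0,0],0]]}}

```text
clock: 30.3
eef_pos: [452.7, -19.7, 88.8]
eef_rot: [[-0.141, 0.99, 0.001], [0.99, 0.141, -0.002], [-0.002, 0.0, -1.0]]
contact_force: [0.3, -5.3, -0.2]
width: 13.8
gripper_force: 60.4
```

Call:
{"op": "carry_out", "data": {"rows": [[0,[0.02,0,0],0],[0,[0.01,0,0],0],[0,[0,0,0],0],[0,[0,0,0],0],[0,[0,0,0],0]]}}

```text
clock: 30.72
eef_pos: [452.7, -19.7, 88.9]
eef_rot: [[-0.14, 0.99, 0.001], [0.99, 0.14, -0.003], [-0.003, 0.0, -1.0]]
contact_force: [1.4, -7.8, -0.6]
width: 14.2
gripper_force: 60.4
```

Call:
{"op": "carry_out", "data": {"rows": [[0,[-0.03,0,0],0],[0,[0,0,0],0],[30,[0,0,0],0],[45,[0,0,0],0],[50,[0,0,0],0]]}}

```text
clock: 31.13
eef_pos: [452.4, -16.5, 88.8]
eef_rot: [[-0.144, 0.99, -0.0], [0.99, 0.144, 0.001], [0.002, -0.0, -1.0]]
contact_force: [0.3, 0.4, -0.4]
width: 49.2
gripper_force: 0.0
```

Call:
{"op": "carry_out", "data": {"rows": [[50,[0,0,0],0],[50,[0,0,-0.3],0],[50,[0,0,-0.6],0],[50,[0,0,-1],0],[50,[0,0,-1],0]]}}

```text
clock: 31.55
eef_pos: [451.2, -17.1, 205.4]
eef_rot: [[-0.143, 0.99, -0.004], [0.99, 0.143, 0.001], [0.001, -0.003, -1.0]]
contact_force: [1.6, -0.3, -0.2]
width: 49.9
gripper_force: 0.0
```

Call:
{"op": "carry_out", "data": {"rows": [[50,[-0.8,0,-0.8],0],[50,[-0.8,0,0],0],[50,[-0.8,0,0],0],[50,[0,0,0],0],[50,[0,0,0],0]]}}

```text
clock: 31.97
eef_pos: [465.5, -111.8, 234.2]
eef_rot: [[-0.138, 0.99, -0.0], [0.99, 0.138, 0.0], [0.0, -0.0, -1.0]]
contact_force: [0.0, 1.4, -0.2]
width: 50.1
gripper_force: 0.0
```

```bash
python3 - <<'E'
from ins import *
s=manip.read_state();print(s['clock'],np.round(s['eef_pos'],1))
for n in("wrist","side","scene"):
    c=wrist("wrist12") if n=="wrist" else grab(n,n+"12");p,d=c[:2];A=cloud(*c);Hs=cv2.cvtColor(p,cv2.COLOR_RGB2HSV);B=A-H0
    X,Y,Z=B@ex,B@ey,B[...,2]
    m=(d>0)&(abs(X)<25)&(abs(Y)<110)&(abs(Z)<40)&((Hs[...,0]<6)|(Hs[...,0]>174))&(Hs[...,1]>150)
    print(n,'red',m.sum(),np.percentile(np.c_[X[m],Y[m],Z[m]],[2,50,98],axis=0).round(1).tolist())
    f=(d>0)&(Hs[...,0]>60)&(Hs[...,0]<95)&(Hs[...,1]>90)&(abs(X-115)<130)&(abs(Y)<140)&(abs(Z)<60);print('  lid z',np.percentile(A[f][:,2],[5,50,95]).round(1))
b=cv2.resize(load('wrist12')[0],(480,300));q=load('side12')[0];c=cv2.resize(q[140:240,215:315],(300,300),interpolation=cv2.INTER_CUBIC)
cv2.imwrite('pics/k.png',np.hstack([b,c])[...,::-1])
E
```

```text
31.9667 [ 465.5 -111.8  234.2]
wrist red 924 [[-8.2, -57.8, -8.7], [0.5, -35.8, 0.6], [8.3, -15.7, 5.2]]
  lid z [90.9 92.1 93.4]
side red 127 [[-9.5, -62.2, -16.1], [-4.3, -42.5, -2.3], [7.0, -16.7, 5.0]]
  lid z [90.9 93.1 94.9]
scene red 88 [[-3.5, -60.6, -12.9], [5.5, -41.9, -0.4], [10.3, -24.5, 5.4]]
  lid z [90.3 92.9 95.5]
```

View pics/k.png

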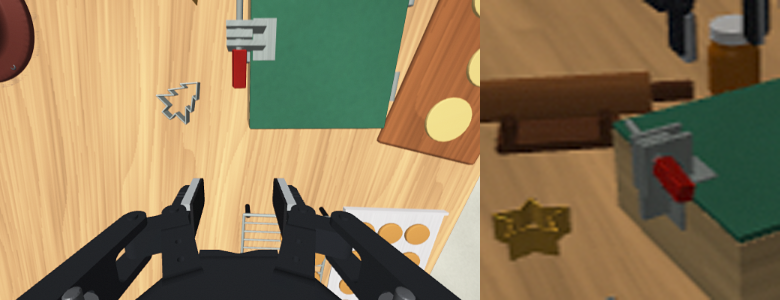

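The handle is home at the hasp, at (239,68) in the wrist view. A light nudge on its end with closed fingers will make sure it is fully seated.

Call:
{"op": "carry_out", "data": {"rows": [[0,[0,0.02,0.5],0],[0,[0,0,1],0],[0,[0,0,1],0],[0,[0,0,0.9],0],[0,[0,0,0.4],0]]}}

```text
clock: 32.53
eef_pos: [463.6, -107.5, 78.3]
eef_rot: [[-0.145, 0.989, -0.007], [0.989, 0.146, 0.003], [0.004, -0.007, -1.0]]
contact_force: [-0.9, 0.7, 0.5]
width: -0.3
gripper_force: 0.0
```

Call:
{"op": "carry_out", "data": {"rows": [[0,[0.3,0,0.05],0],[0,[0.4,0,0],0],[0,[0.3,0,0],0],[0,[0.2,0,0],0],[0,[0.1,0,0],0]]}}

```text
clock: 32.95
eef_pos: [459.0, -56.1, 80.1]
eef_rot: [[-0.146, 0.989, -0.001], [0.989, 0.146, 0.001], [0.001, -0.0, -1.0]]
contact_force: [0.7, 0.7, -0.2]
width: -0.0
gripper_force: 0.0
```

Call:
{"op": "carry_out", "data": {"rows": [[0,[0.05,0,0],0],[0,[0.05,0,0],0],[0,[0,0,0],0],[0,[0,0,0],0],[0,[0,0,0],0]]}}

```text
clock: 33.37
eef_pos: [458.7, -55.5, 80.3]
eef_rot: [[-0.141, 0.99, 0.0], [0.99, 0.141, -0.0], [-0.0, 0.0, -1.0]]
contact_force: [1.7, -1.2, 0.6]
width: -0.4
gripper_force: 0.6
```

Call:
{"op": "carry_out", "data": {"rows": [[0,[0.04,0,0],0],[0,[0.04,0,0],0],[0,[0,0,0],0],[0,[0,0,0],0],[0,[0,0,0],0]]}}

```text
clock: 33.78
eef_pos: [459.0, -55.1, 80.6]
eef_rot: [[-0.139, 0.99, 0.002], [0.99, 0.139, -0.004], [-0.004, 0.002, -1.0]]
contact_force: [1.4, -8.1, 0.2]
width: 0.0
gripper_force: 3.5
```

Call:
{"op": "carry_out", "data": {"rows": [[0,[0.02,0,0],0],[0,[0,0,0],0],[0,[0,0,0],0],[0,[0,0,0],0],[0,[0,0,0],0]]}}

```text
clock: 34.2
eef_pos: [459.1, -55.0, 80.7]
eef_rot: [[-0.138, 0.99, 0.003], [0.99, 0.139, -0.005], [-0.005, 0.002, -1.0]]
contact_force: [-0.4, -8.2, 1.8]
width: -0.2
gripper_force: 4.1
```

Firmly home. Now I'll back away and check.

Call:
{"op": "carry_out", "data": {"rows": [[0,[-0.3,0,0],0],[0,[-0.6,0,0],0],[0,[-0.6,0,-0.5],0],[0,[0,0,-1],0],[0,[0,0,-1],0]]}}

```text
clock: 34.62
eef_pos: [465.2, -111.5, 180.3]
eef_rot: [[-0.138, 0.99, -0.004], [0.99, 0.138, 0.001], [0.002, -0.004, -1.0]]
contact_force: [1.6, 0.8, -0.8]
width: 0.0
gripper_force: 0.0
```

Call:
{"op": "carry_out", "data": {"rows": [[0,[0,0,-0.8],0],[0,[0,0,0],0],[0,[0,0,0],0],[0,[0,0,0],0],[0,[0,0,0],0]]}}

```text
clock: 35.03
eef_pos: [465.3, -109.7, 210.7]
eef_rot: [[-0.143, 0.99, -0.004], [0.99, 0.143, 0.001], [0.002, -0.004, -1.0]]
contact_force: [-0.0, 0.4, -0.4]
width: 0.3
gripper_force: 0.0
```

```bash
python3 - <<'E'
from ins import *
for n in("wrist","side"):
    c=wrist("wrist13") if n=="wrist" else grab(n,n+"13");p,d=c[:2];A=cloud(*c);Hs=cv2.cvtColor(p,cv2.COLOR_RGB2HSV);B=A-H0
    X,Y,Z=B@ex,B@ey,B[...,2]
    m=(d>0)&(abs(X)<25)&(abs(Y)<110)&(abs(Z)<40)&((Hs[...,0]<6)|(Hs[...,0]>174))&(Hs[...,1]>150)
    print(n,'red',m.sum(),np.percentile(np.c_[X[m],Y[m],Z[m]],[2,50,98],axis=0).round(1).tolist())
    f=(d>0)&(Hs[...,0]>60)&(Hs[...,0]<95)&(Hs[...,1]>90)&(abs(X-115)<130)&(abs(Y)<140)&(abs(Z)<60);print('  lid z',np.percentile(A[f][:,2],[5,50,95]).round(1))
a=load('side4')[0].astype(int);b=load('side13')[0].astype(int)
print('tree/star/jar/pin change', [np.abs(a[y0:y1,x0:x1]-b[y0:y1,x0:x1]).mean().round(1) for x0,y0,x1,y1 in((235,235,268,270),(218,204,248,230),(288,145,310,172),(215,160,268,195))])
print(manip.hand_in())
E
```

```text
wrist red 1096 [[-8.2, -58.7, -6.6], [0.6, -36.2, 0.5], [8.5, -16.2, 5.2]]
  lid z [90.9 92.1 93.3]
side red 128 [[-9.1, -61.6, -15.7], [-4.4, -42.7, -1.4], [7.0, -16.9, 5.1]]
  lid z [90.9 93.1 95. ]
tree/star/jar/pin change [np.float64(2.1), np.float64(2.3), np.float64(43.7), np.float64(3.3)]
the job is handed in; nothing more can be done
None
```

The job is handed in at 35 s: the rolling pin is in its cradle, the lid is fully shut and the lock pin is home with its handle against the hasp. Both loose cutters are unmoved; the jar was not touched by any planned move, but the side-view image check on it was inconclusive (large pixel change there, cause not checked).

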